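Rebuild the bottle stand after washing and put the amber dropper bottles back

ROBOT

A 6-joint arm with a two-finger parallel gripper is mounted at the origin on a cart in front of the work surface, level with it; the furniture and walls round the work are solid. World frame = base frame: x ahead of the robot, y to its left, z up, the work surface at z = 0. Lengths are in mm, angles in degrees, forces in N, time in s.
With the tool pointing down it reaches from about 300 to 850 mm from the base axis. Payload 4.2 kg.
Tool frame: the origin (TCP) lies at the very end of the fingers, on their centre line; the grasp point (between the pads) lies 19 mm behind it; z points along the fingers, y is the line along which they close (so a half turn about z gives the same grasp; the last joint's range is limited). The gripper opens to 91 mm and grips with 3 to 60 N. Pads are 32 mm wide; open, the fingers measure 118 mm over their backs; the gripper's body (76 mm by 178 mm) begins 60 mm behind the grasp point.
Start: joints at [72.422, 18.312, 89.639, -0, 72.044, -1.146], TCP at [162.661, 551.529, 213.976] pointing down, gripper open.
Joint ranges: [-177.97, 177.97], [-48.28, 115.42], [12.27, 149.76], [-77.06, 257.06], [2.81, 150.46], [-146.56, 146.56]. Speed limits (degrees/s): [147.25, 147.25, 180, 180, 180, 180].

INTERFACE

Orientations are given as [roll, pitch, yaw] about the fixed x, y, z axes, in that order (R = Rz(yaw) Ry(pitch) Rx(roll)).
In Python, from workcell import env, eyes gives the robot as it stands.
- The arm moves only by the tool send_rows, never from a script. Its argument "targets" is text: rows parted by semicolons, each of 7 numbers parted by spaces: the shift along the tool's x, y, z in m, then the turn, a rotation vector about the tool's x, y, z in degrees, then the opening in per cent of the stroke, from 0 (shut) to 100 (fully open). A call has 1 to 12 rows; each row is the pose to reach, as a shift and turn from the pose commanded when the call began, along the tool's axes at that moment; what a row does not reach only later rows make up. A row lasts 1/12 s, in which the tool goes at most 41.7 mm and 7.16 degrees, less where a joint would pass 70% of its speed; a pose out of reach is approached as far as the arm can. A call with a gripper value outside its range is refused whole. The fingers move at their own pace and stop on an object; "grip_force" is the grip in N (left out, the last holds). Time passes only in rows, so rows that repeat a pose let the fingers close. It gives the time, the measured TCP pose, the force, the opening and the grip force at its end, in the units of the state.
- env.state(): the state, without advancing time (a new reading comes with each control period).
- eyes.grab_frame(name): name is "scene" or "top" or "wrist"; returns a dict with "image" (480x640x3 uint8, blue, green, red), "fovy" (degrees; the focal length in pixels is half the picture's height over the tangent of half this angle, whatever the lens; pixels are square), "cx", "cy" (the principal point, pixels), "eye" and "attitude" of the camera in the world. Camera axes: x right, y up, looking along -z (the intrinsics and any distortion apply to the point x, -y, -z); pixel columns grow to the right and rows downward; lengths in mm; the calibration is good to about 2 mm. A picture is of the moment at which its call begins. There is no depth.
- env.job_done(): hands the job in; it is judged then, once.
The state is a dict: "time_s": time; "qpos": joint angles; "qvel": joint speeds; "effort": joint torques, N m; "ee_pos": TCP position; "ee_rot": TCP orientation; "force": force on the tool from outside, world axes, zero at the start; "torque": the same for the moment, N m; "gripper_width": finger opening in mm; "gripper_force": force on a finger pad.
Only numpy, scipy, OpenCV 4.12 (cv2) and the standard library are available. Lean on these libraries where they do the work, as an engineer would, in place of code of your own. Each camera call takes 0.05 s, during which the arm holds its last target. There are 200 camera calls.

TASK

The bottle stand was taken apart for washing. Lower the bare steel shelf plate over the four posts of the grey drip tray until it lies level on the lower shoulders, then the white guard plate with the three big holes on top until it lies level on the upper shoulders, and then stand the three amber dropper bottles upright in the guard's holes, the large one in the large hole and the two small ones in the two small holes. Do not tip the amber bottles on the way, and leave the grey and the clear bottle where they stand.

Things in the scene. Friction and masses are not known exactly. Their poses are not given: they have to be found in the camera images.
- stand: Grey drip tray, 144 x 212 mm, rim 12 high, fixed, with four posts at body (x, y) (-42, -84), (42, -84), (-52, 88) and (52, 88) mm, so plates fit one way round. Origin: centre of underside on the table; z up, y along the long side; -y end is away from the robot. Post: 24 mm wide white foot to z 16 (lower shoulder), 14 mm steel to z 42 (upper shoulder, chamfered), 6 mm pin with pointed tip to z 60.
- shelf_plate: Bare steel plate, 132 x 200 x 5 mm, 0.2 kg, on four 1.5 mm rubber feet; 18 mm holes at the posts' (x, y), narrow drain slots. Origin: centre, at the feet's undersides; z up, y along the long side. Black bar handle at the centre, 36 mm along x, 10 thick along y, z 6 to 20: pinch it along y. Seated: sheet on the lower shoulders, origin 14.5 mm above the stand's, axes along it.
- guard_plate: White plastic plate, 132 x 200 x 5 mm, 0.12 kg, on four 1.5 mm feet; 9 mm holes at the posts' (x, y), a 66 mm bottle hole at (0, -58), 53 mm ones at (-32, 50) and (32, 50). Origin: centre, at the feet's undersides; z up, y along the long side. Handle as on the shelf plate (36 x 10 mm, z 6 to 20, pinch along y). Seated: sheet on the upper shoulders, origin 40.5 mm above the stand's, axes along it.
- amber_large: Large amber glass dropper bottle, black cap, red bulb; 54 mm diameter, 135 high, upright, about 0.1 kg. Straight body to about 85 mm, cap to 101, bulb 18 thick to 135. Origin: centre of its foot; z up. Belongs in the guard plate's 66 mm hole, foot on the shelf plate (21 mm above the stand's origin).
- amber_small_1: Small amber glass dropper bottle, black cap, red bulb; 41 mm diameter, 109 high, upright, 0.06 kg. Straight body to about 51 mm, sloping shoulder to 63, cap to 75, bulb 15 thick to 109. Origin: centre of its foot; z up. Belongs in either 53 mm hole of the guard plate, foot on the shelf plate (21 mm above the stand's origin).
- amber_small_2: Second small amber dropper bottle, same as amber_small_1 (41 mm diameter, 109 high, origin at the centre of its foot). Belongs in the other 53 mm hole.
- grey_bottle: Blue-grey glass bottle without cap, 37 mm diameter, 78 high, origin at the centre of its foot. Not part of the job: leave it.
- clear_bottle: Clear glass bottle without stopper, 52 mm diameter, 86 high, origin at the centre of its foot. Not part of the job: leave it.
Not all that is in view belongs to the job. What is shaped like the amber_large but purple is not meant.

How it is judged:
By the outcome, as a careful person would: the job done as asked, in the order asked, and still so for the second after the job is handed in, with the robot touching nothing.
It also fails if it takes over 138 s, if anything falls off the work surface, if the arm or the gripper's body presses on something with over 40 N, if the wrist force passes 120 N, or if a joint passes its speed limit or range.

## Working session

There is one attempt and no reset: what is moved stays moved. The work goes in short steps, Python scripts to look and compute and a tool call to move; the robot and the scene stay as the last step left them, time stands still between calls to the robot, and variables do not carry over. Pictures are saved under pics/ and viewed, at most 17 in all, crops included, and the job is handed in when it is done.

Besides the shell and the picture viewer there is one more tool, called after ">>>" as name(argument=value, ...) on one line, values as JSON. send_rows: Moves the arm, as the interface text tells. Its arguments: {"type":"object","properties":{"targets":{"type":"string"},"grip_force":{"type":"number"}},"required":["targets"]}

```bash
ls; mkdir -p pics; python3 - <<'E'
from workcell import env, eyes
import cv2
print(env.state())
for n in ("scene","top","wrist"):
    f=eyes.grab_frame(n); cv2.imwrite(f"pics/{n}0.png",f["image"]); print({k:v for k,v in f.items() if k!="image"})
E
```

```text
pics
{'time_s': 0.0, 'qpos': array([ 7.24224794e+01,  1.83516913e+01,  8.97063895e+01, -1.97553750e-03,
        7.20454089e+01, -1.14678909e+00]), 'qvel': array([ 0.00403744, -0.1013942 , -0.01125592, -0.02663259, -0.00382834,
       -0.03334962]), 'effort': array([-5.27826614e-04, -4.12468350e+01, -2.31968290e+01,  7.26736570e-02,
        4.59161145e-02, -1.42457034e-04]), 'ee_pos': array([162.50467119, 551.02137485, 213.11990967]), 'ee_rot': array([-1.79896493e+02, -1.93380287e-04,  1.63569879e+02]), 'force': array([0.06320808, 0.43472266, 0.67077098]), 'torque': array([-0.04611778,  0.00503184, -0.02824782]), 'gripper_force': 0.0, 'gripper_width': 90.66810650212614}
{'fovy': 47.0489608663629, 'cx': 316.87120220108517, 'cy': 238.6505886190042, 'eye': array([-207.68161889, -401.31717839,  724.35859148]), 'attitude': array([ 53.66791663,   1.07712873, -62.96620272])}
{'fovy': 47.422343304937584, 'cx': 314.312696067512, 'cy': 242.28893829156635, 'eye': array([ 525.01776798,    1.53311271, 1202.84585555]), 'attitude': array([  4.72781995,   0.96362168, -88.78581457])}
{'fovy': 66.03372027004345, 'cx': 311.7902540453248, 'cy': 241.1185440445566, 'eye': array([ 81.48880459, 575.49198772, 384.20558586]), 'attitude': array([-1.72842440e+01,  6.45982531e-02,  7.36198318e+01])}
```

View pics/scene0.png

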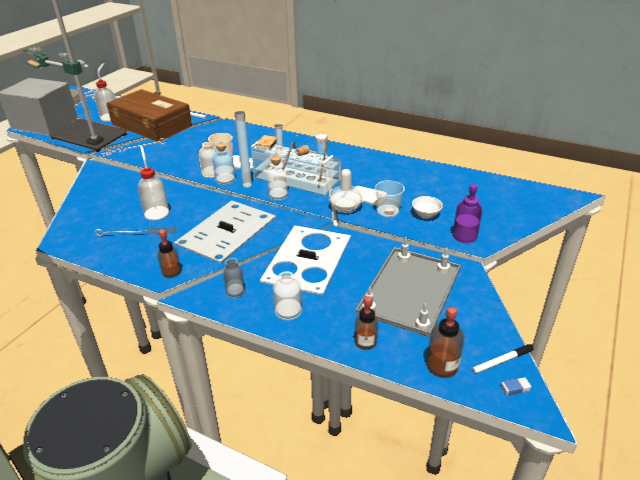

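View pics/top0.png

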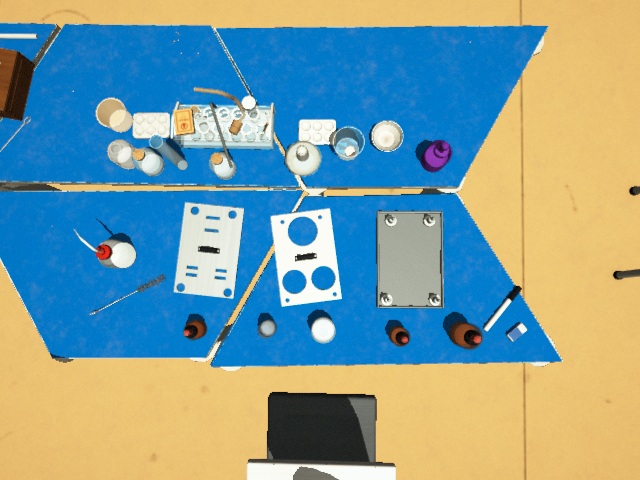

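View pics/wrist0.png

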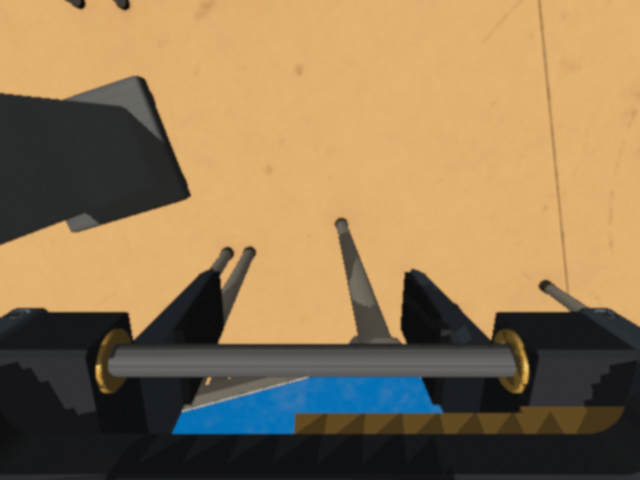

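The scene picture shows both plates and the tray, with the purple decoy at (467,215). In the top view the shelf plate is at about (208,250), the guard at (306,257) and the tray at (410,258). The amber bottles are at about (195,328), (400,338) and (466,335), and the grey and clear ones at (267,326) and (322,328).

```bash
cat > h.py <<'E'
import numpy as np, cv2
from scipy.spatial.transform import Rotation as R
from scipy.optimize import least_squares
from workcell import env, eyes
def rot(a): return R.from_euler('xyz',a,degrees=True).as_matrix()
def cam(f): return dict(f=f["image"].shape[0]/2/np.tan(np.radians(f["fovy"]/2)),c=np.array([f["cx"],f["cy"]]),e=np.array(f["eye"]),R=rot(f["attitude"]))
def ray(c,uv):
    d=np.array([(uv[0]-c["c"][0])/c["f"],-(uv[1]-c["c"][1])/c["f"],-1.]); return c["R"]@d
def onz(c,uv,z): d=ray(c,uv); return c["e"]+d*(z-c["e"][2])/d[2]
def proj(c,P):
    q=(np.atleast_2d(P)-c["e"])@c["R"]; return np.c_[c["c"][0]-c["f"]*q[:,0]/q[:,2], c["c"][1]+c["f"]*q[:,1]/q[:,2]]
def tri(obs):
    A=np.zeros((3,3));b=np.zeros(3)
    for c,uv in obs:
        d=ray(c,uv);d/=np.linalg.norm(d);M=np.eye(3)-np.outer(d,d);A+=M;b+=M@c["e"]
    p=np.linalg.solve(A,b); return p,[np.linalg.norm(proj(c,p)[0]-uv) for c,uv in obs]
def grab(n,name):
    f=eyes.grab_frame(n);cv2.imwrite(f"pics/{name}.png",f["image"]);np.save(f"pics/{name}.npy",f,allow_pickle=True);return f
def load(name): return np.load(f"pics/{name}.npy",allow_pickle=True).item()
E
python3 - <<'E'
from h import *
T=cam(grab("top","t1"));S=cam(grab("scene","s1"))
for n,a,b in [("shelf handle",(208,250),(227,227)),("guard handle",(306,257),(307,254)),
 ("postFL",(391,220),(405,240)),("postFR",(429,220),(445,252)),("postNL",(386,299),(371,300)),("postNR",(434,300),(423,308)),
 ("bulb s1",(199,329),(164,234)),("bulb s2",(405,340),(368,298)),("bulb L",(474,338),(450,314))]:
    p,r=tri([(T,a),(S,b)]); print(n,p.round(0),np.round(r,1))
for n,a in [("guard c",(306,257)),("guard TL",(271,216)),("guard TR",(329,208)),("guard BL",(283,306)),("guard BR",(342,298)),("shelf TL",(185,203)),("TR",(243,207)),("BR",(233,299)),("BL",(174,293))]: print(n,onz(T,a,6).round(0))
E
```

```text
shelf handle [602. 256.  11.] [0.3 0.3]
guard handle [590.  42.  14.] [0.6 0.7]
postFL [ 670. -139.   55.] [0.5 0.6]
postFR [ 673. -221.   49.] [1.  1.1]
postNL [ 504. -134.   26.] [0.8 0.9]
postNR [ 504. -232.   46.] [0.7 0.9]
bulb s1 [430. 258. 102.] [5.6 5.8]
bulb s2 [ 425. -161.  107.] [0.4 0.5]
bulb L [ 433. -294.  120.] [0.1 0.1]
guard c [591.  41.   6.]
guard TL [680. 121.   6.]
guard TR [700.  -7.   6.]
guard BL [483.  89.   6.]
guard BR [503. -39.   6.]
shelf TL [705. 313.   6.]
TR [699. 183.   6.]
BR [496. 199.   6.]
BL [506. 329.   6.]
```

>>> send_rows(targets="-0.450 -0.200 -0.020 0 0 78 100;-0.450 -0.200 -0.020 0 0 78 100;-0.450 -0.200 -0.020 0 0 78 100;-0.450 -0.200 -0.020 0 0 78 100;-0.450 -0.200 -0.020 0 0 78 100;-0.450 -0.200 -0.020 0 0 78 100;-0.450 -0.200 -0.020 0 0 78 100;-0.450 -0.200 -0.020 0 0 78 100;-0.450 -0.200 -0.020 0 0 78 100;-0.450 -0.200 -0.020 0 0 78 100;-0.450 -0.200 -0.020 0 0 78 100;-0.450 -0.200 -0.020 0 0 78 100")

```text
time_s: 1.25
ee_pos: [539.6, 230.1, 234.0]
ee_rot: [180.0, 0.0, 85.3]
force: [0.5, 1.2, -0.5]
gripper_width: 91.5
gripper_force: 0.0
```

```bash
cat >> h.py <<'E'
def go(goal,yaw,s=None):
    """print tool-frame shift (m) and turn (deg) from the measured pose to goal TCP, tool straight down with yaw"""
    s=s or env.state(); M=rot(s["ee_rot"]); G=rot([180,0,yaw])
    print("t",round(s["time_s"],2),"at",s["ee_pos"].round(1),s["ee_rot"].round(2),"F",s["force"].round(1),"w",round(s["gripper_width"],1))
    print("shift",(M.T@(np.array(goal)-s["ee_pos"])/1000).round(4),"turn",R.from_matrix(M.T@G).as_rotvec(degrees=True).round(2))
E
python3 -c "
from h import *
go([602,176,240],85.5)"
```

```text
t 1.25 at [539.6 230.1 234. ] [1.7996e+02 1.0000e-02 8.5280e+01] F [ 0.5  1.2 -0.5] w 91.5
shift [-0.0488  0.0666 -0.0059] turn [ 0.04  0.01 -0.22]
```

>>> send_rows(targets="-0.049 0.066 -0.006 0 0 0 100;-0.049 0.066 -0.006 0 0 0 100;-0.049 0.066 -0.006 0 0 0 100;-0.049 0.066 -0.006 0 0 0 100;-0.049 0.066 -0.006 0 0 0 100")

```text
time_s: 1.67
ee_pos: [599.1, 178.6, 239.5]
ee_rot: [-179.9, -0.0, 85.5]
force: [-1.1, 0.6, 0.2]
gripper_width: 91.8
gripper_force: 0.0
```

```bash
python3 -c "
from h import *
go([602,256,8],85.5); f=grab('wrist','w1')
print(proj(cam(f),[[602,256,20]]),f['eye'])"
```

```text
t 1.67 at [599.1 178.6 239.5] [-1.7991e+02 -1.0000e-02  8.5540e+01] F [-1.1  0.6  0.2] w 91.8
shift [ 0.0774 -0.0028  0.2315] turn [-0.09 -0.01  0.04]
[[308.90329754 134.07392455]] [606.0148981  263.06089737 410.46992207]
```

View pics/w1.png

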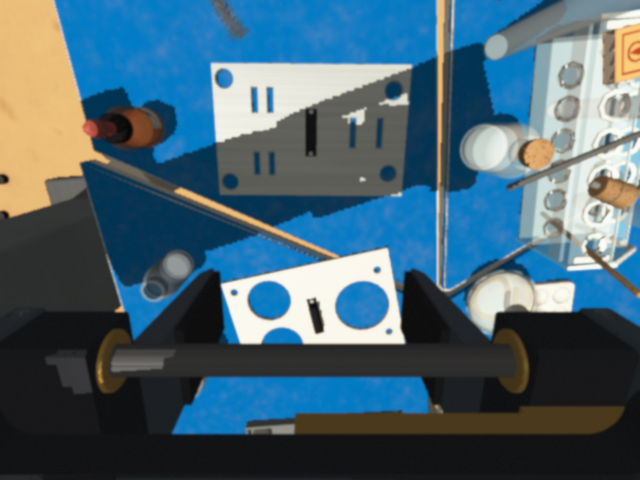

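Wrist picture: the shelf plate has corners at (210,63), (411,65), (402,195) and (219,195), holes at (224,77), (394,89), (388,173) and (230,181), and its handle at (311,132). The guard is at (315,310) and the small bottle at (140,127).

```bash
cat >> h.py <<'E'
HOLES=np.array([[-52,88],[52,88],[42,-84],[-42,-84]],float)
def fit(c,body,uv,z,x0,freez=False):
    body=np.asarray(body,float);uv=np.asarray(uv,float)
    def P(p):
        a=np.radians(p[2]);M=np.array([[np.cos(a),-np.sin(a)],[np.sin(a),np.cos(a)]])
        return np.c_[body[:,:2]@M.T+p[:2], body[:,2]+(p[3] if freez else z)]
    s=least_squares(lambda p:(proj(c,P(p))-uv).ravel(),list(x0)+([z] if freez else []))
    return s.x.round(2), s.fun.reshape(-1,2).round(1)
E
python3 - <<'E'
from h import *
c=cam(load('w1'))
b=[[*h,6.5] for h in HOLES]; 
uv=[(230,181),(224,77),(394,89),(388,173)]
# image up = +y world = body +x ; image right = +x world = body -y
b2=[[-52,88,6.5],[52,88,6.5],[42,-84,6.5],[-42,-84,6.5]]
cor=[[-66,100,6.5],[66,100,6.5],[66,-100,6.5],[-66,-100,6.5]]; cuv=[(219,195),(210,63),(411,65),(402,195)]
for fz in (0,1): print(fit(c,b2+cor,uv+cuv,0,[602,256,85.5],fz)); print(fit(c,b2,uv,0,[602,256,85.5],fz))
x=fit(c,b2+cor,uv+cuv,0,[602,256,85.5])[0]
go([x[0],x[1],8.5],x[2])
T=cam(load('t1'));S=cam(load('s1'))
print(tri([(T,(208,250)),(S,(227,227)),(c,(311,132))]))
E
```

```text
(array([603.89, 257.44,  85.26]), array([[-0.2,  0.5],
       [-0.4,  0.9],
       [-0.4,  0.6],
       [ 0.1,  0.1],
       [ 0.7, -0.9],
       [ 0.6, -0.4],
       [ 0.4, -1.2],
       [-0.9,  0.2]]))
(array([604.18, 257.97,  85.14]), array([[-0.1, -0.2],
       [-0.1,  0.1],
       [-0. ,  0.2],
       [ 0.2, -0.2]]))
(array([6.0390e+02, 2.5742e+02, 8.5260e+01, 5.2000e-01]), array([[-0.3,  0.5],
       [-0.5,  0.9],
       [-0.3,  0.6],
       [ 0.2,  0.2],
       [ 0.6, -0.8],
       [ 0.5, -0.5],
       [ 0.5, -1.3],
       [-0.8,  0.3]]))
(array([6.0418e+02, 2.5797e+02, 8.5140e+01, 7.0000e-02]), array([[-0.1, -0.2],
       [-0.1,  0.1],
       [-0. ,  0.2],
       [ 0.3, -0.2]]))
t 1.72 at [598.8 179.1 239.7] [-1.7993e+02 -1.0000e-02  8.5600e+01] F [-0.1 -0.3 -0.4] w 91.3
shift [ 0.0785 -0.0006  0.2312] turn [-0.07 -0.01  0.34]
(array([603.24101851, 257.00541614,   9.45887224]), [np.float64(0.718423809287971), np.float64(0.358680867338325), np.float64(1.1878113783506312)])
```

>>> send_rows(targets="0.0785 -0.001 0.14 0 0 0.4 100;0.0785 -0.001 0.19 0 0 0.4 70;0.0785 -0.001 0.19 0 0 0.4 60;0.0785 -0.001 0.19 0 0 0.4 50;0.0785 -0.001 0.19 0 0 0.4 40;0.0785 -0.001 0.19 0 0 0.4 40;0.0785 -0.001 0.19 0 0 0.4 40")

```text
time_s: 2.3
ee_pos: [602.3, 257.9, 48.4]
ee_rot: [-179.8, 0.1, 85.4]
force: [-0.3, 0.8, 0.1]
gripper_width: 54.1
gripper_force: 0.0
```

```bash
python3 -c "
from h import *
go([604,257.7,9],85.2)"
```

```text
t 2.3 at [602.3 257.9  48.4] [-1.7975e+02  1.3000e-01  8.5360e+01] F [-0.3  0.8  0.1] w 54.1
shift [0.     0.0018 0.0394] turn [-0.25  0.13  0.16]
```

>>> send_rows(targets="0 0.002 0.030 0 0 0 40;0 0.002 0.039 0 0 0 40;0 0.002 0.039 0 0 0 40;0 0.002 0.039 0 0 0 0;0 0.002 0.039 0 0 0 0;0 0.002 0.039 0 0 0 0;0 0.002 0.039 0 0 0 0;0 0.002 0.039 0 0 0 0;0 0.002 0.039 0 0 0 0", grip_force=35)

```text
time_s: 3.05
ee_pos: [606.8, 256.7, 12.1]
ee_rot: [180.0, -0.0, 85.2]
force: [-1.9, -0.3, 5.9]
gripper_width: 9.8
gripper_force: 35.0
```

```bash
python3 -c "
from h import *
go([588,97,100],90.5)"
```

```text
t 3.05 at [606.8 256.7  12.1] [ 1.7997e+02 -2.0000e-02  8.5160e+01] F [-1.9 -0.3  5.9] w 9.8
shift [-0.1606 -0.0052 -0.088 ] turn [ 0.03 -0.02 -5.34]
```

>>> send_rows(targets="0 0 -0.02 0 0 0 0;0 0 -0.05 0 0 0 0;0 0 -0.09 0 0 0 0;0 0 -0.13 0 0 0 0;-0.04 0 -0.17 0 0 -2 0;-0.08 0 -0.18 0 0 -3 0;-0.12 0 -0.18 0 0 -5.3 0;-0.16 0 -0.18 0 0 -5.3 0;-0.2 0 -0.18 0 0 -5.3 0;-0.24 0 -0.18 0 0 -5.3 0;-0.28 0 -0.18 0 0 -5.3 0;-0.32 0 -0.18 0 0 -5.3 0")

```text
time_s: 4.05
ee_pos: [579.4, -62.1, 190.6]
ee_rot: [180.0, 0.0, 90.5]
force: [0.1, -0.4, -1.4]
gripper_width: 9.9
gripper_force: 35.0
```

```bash
python3 -c "
from h import *
go([590,-310,190],90.5)"
```

```text
t 4.05 at [579.4 -62.1 190.6] [1.7999e+02 1.0000e-02 9.0480e+01] F [ 0.1 -0.4 -1.4] w 9.9
shift [-0.248   0.0085  0.0007] turn [ 0.01  0.01 -0.02]
```

>>> send_rows(targets="-0.04 0.0085 0 0 0 0 0;-0.08 0.0085 0 0 0 0 0;-0.12 0.0085 0 0 0 0 0;-0.16 0.0085 0 0 0 0 0;-0.2 0.0085 0 0 0 0 0;-0.23 0.0085 0 0 0 0 0;-0.248 0.0085 0 0 0 0 0;-0.248 0.0085 0 0 0 0 0;-0.248 0.0085 0 0 0 0 0;-0.248 0.0085 0 0 0 0 0")

```text
time_s: 4.88
ee_pos: [590.5, -306.7, 190.6]
ee_rot: [-180.0, -0.1, 90.5]
force: [0.2, 0.6, -2.5]
gripper_width: 9.6
gripper_force: 35.0
```

```bash
python3 -c "
from h import *
go([590,-182,100],90.5);f=grab('wrist','w2');cv2.imwrite('pics/w2b.png',cv2.resize(f['image'][:360,80:560],(800,600),interpolation=cv2.INTER_CUBIC))"
```

```text
t 4.88 at [ 590.5 -306.7  190.6] [-1.7997e+02 -8.0000e-02  9.0510e+01] F [ 0.2  0.6 -2.5] w 9.6
shift [0.1245 0.0007 0.0908] turn [-0.03 -0.08  0.01]
```

View pics/w2b.png

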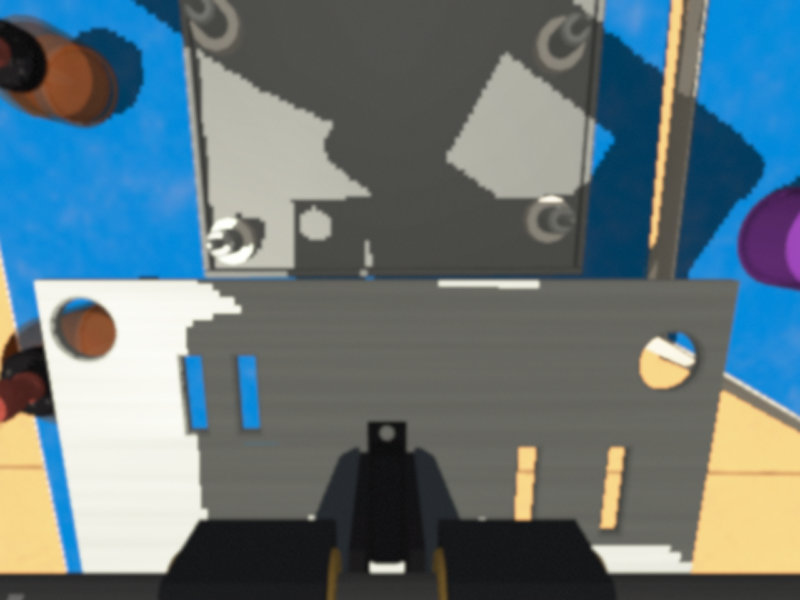

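Held shelf plate: front corners at crop (35,281) and (738,281), holes at (84,328) and (667,361). The tray posts stand at crop (232,241), (551,219), (213,24) and (563,42). I'll zoom in for accurate centres.

```bash
cat >> h.py <<'E'
def mosaic(name,pts,out,half=24,k=5,cols=3):
    im=load(name)["image"];T=[]
    for u,v in pts:
        u,v=int(u)-half,int(v)-half
        p=cv2.copyMakeBorder(im,60,60,60,60,cv2.BORDER_CONSTANT)[v+60:v+60+2*half,u+60:u+60+2*half]
        p=cv2.resize(p,None,fx=k,fy=k,interpolation=cv2.INTER_CUBIC)
        for i in range(0,2*half,8): 
            cv2.line(p,(i*k,0),(i*k,5 if i%16 else 10),(0,255,255),1);cv2.line(p,(0,i*k),(5 if i%16 else 10,i*k),(0,255,255),1)
        p[-1]=p[:,-1]=(0,255,0);T.append(p);print((u,v),end=" ")
    while len(T)%cols:T.append(T[-1]*0)
    cv2.imwrite(f"pics/{out}.png",np.vstack([np.hstack(T[i:i+cols]) for i in range(0,len(T),cols)]))
E
python3 -c "
from h import *
mosaic('w2',[(208,15),(418,25),(219,145),(411,132),(130,197),(480,216)],'m2')
f=load('w2');c=cam(f)
for u in [(208,15),(418,25),(219,145),(411,132)]: print(onz(c,u,16).round(1))"
```

```text
(184, -9) (394, 1) (195, 121) (387, 108) (106, 173) (456, 192) [ 503.4 -134.8   16. ]
[ 677.1 -140.4   16. ]
[ 505.8 -238.5   16. ]
[ 678.8 -225.5   16. ]
```

View pics/m2.png

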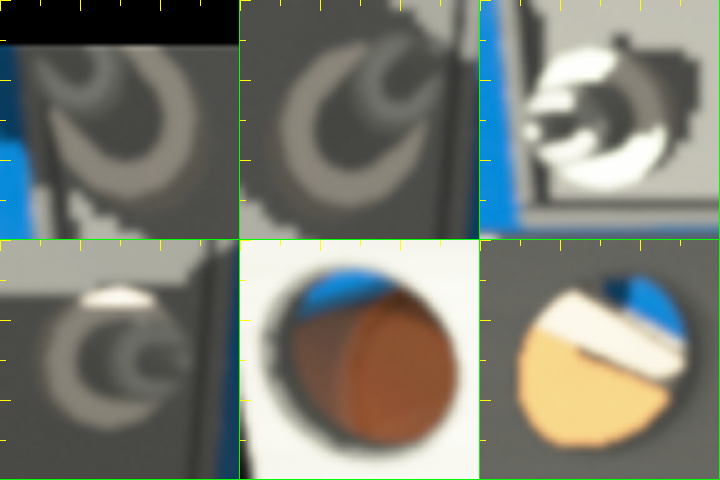

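The panels give the foot ring centres at (207.3,14.9), (417.1,26.5), (217.5,144.1) and (409.5,131.3), and the held plate's holes at (129.9,196.9) and (482.5,217.5).

```bash
python3 - <<'E'
from h import *
f=load('w2');c=cam(f)
sb=[[52,88,16],[42,-84,16],[-52,88,16],[-42,-84,16]]
suv=[(207.3,14.9),(417.1,26.5),(217.5,144.1),(409.5,131.3)]
for fz in (0,1): print("stand",fit(c,sb,suv,0,[590,-180,90.5],fz))
pb=[[52,88,6.5],[42,-84,6.5],[66,100,6.5],[66,-100,6.5]]; puv=[(129.9,196.9),(482.5,217.5),(100.8,168.3),(522.5,168.3)]
for z in (176,178.5,181): print("plate",z,fit(c,pb,puv,z,[590,-310,90.5]))
print("plate free",fit(c,pb,puv,178.5,[590,-310,90.5],1))
E
```

```text
stand (array([ 592.31, -184.72,   90.97]), array([[ 0.7, -0.7],
       [-1. , -0.3],
       [ 0.8,  0.5],
       [-0.5,  0.4]]))
stand (array([ 592.31, -184.91,   90.98,    1.22]), array([[ 0.3, -0.9],
       [-0.6, -0.5],
       [ 0.5,  0.8],
       [-0.2,  0.6]]))
plate 176 (array([ 590.55, -306.84,   90.53]), array([[ 2. , -0. ],
       [-2.1, -0.5],
       [ 1.9, -0.4],
       [-1.8, -0.2]]))
plate 178.5 (array([ 590.57, -306.65,   90.53]), array([[-0.4,  0.5],
       [ 0.3,  0.3],
       [-1. , -0.3],
       [ 1.1, -0. ]]))
plate 181 (array([ 590.6 , -306.47,   90.53]), array([[-2.9,  1.1],
       [ 2.6,  1.1],
       [-4. , -0.1],
       [ 4.2,  0.1]]))
plate free (array([ 590.57, -306.71,   90.53,  177.8 ]), array([[ 0.3,  0.4],
       [-0.4,  0.1],
       [-0.2, -0.3],
       [ 0.3, -0.1]]))
```

```bash
python3 -c "
from h import *
go([592.3,-184.7,84],90.95)"
```

```text
t 4.93 at [ 590.6 -306.4  190.8] [-1.7998e+02 -6.0000e-02  9.0550e+01] F [ 0.  -0.7 -1.4] w 9.6
shift [0.1215 0.0029 0.1069] turn [-0.02 -0.06 -0.4 ]
```

>>> send_rows(targets="0.04 0.003 0 0 0 -0.4 0;0.08 0.003 0 0 0 -0.4 0;0.11 0.003 0.01 0 0 -0.4 0;0.1215 0.003 0.04 0 0 -0.4 0;0.1215 0.003 0.07 0 0 -0.4 0;0.1215 0.003 0.095 0 0 -0.4 0;0.1215 0.003 0.107 0 0 -0.4 0;0.1215 0.003 0.107 0 0 -0.4 0;0.1215 0.003 0.107 0 0 -0.4 0;0.1215 0.003 0.107 0 0 -0.4 0")

```text
time_s: 5.77
ee_pos: [593.6, -186.0, 85.4]
ee_rot: [179.9, 0.0, 90.9]
force: [-0.6, 0.7, -2.9]
gripper_width: 9.7
gripper_force: 35.0
```

```bash
python3 -c "
from h import *
go([592.3,-184.7,60],90.95);f=grab('wrist','w3');c=cam(f);s=env.state()
p=s['ee_pos'];a=np.radians(90.95);M=np.array([[np.cos(a),-np.sin(a)],[np.sin(a),np.cos(a)]])
for b in ([52,88],[42,-84]):
  q=M@b
  print('hole',proj(c,[*(p[:2]+q),p[2]-12.8+6.5]).round(1),'pin',proj(c,[*(np.array([592.3,-184.7])+q),60]).round(1),proj(c,[*(np.array([592.3,-184.7])+q),42]).round(1))
mosaic('w3',[(130,197),(483,217)],'m3',32,6,2)"
```

```text
t 5.77 at [ 593.6 -186.    85.4] [1.7985e+02 4.0000e-02 9.0930e+01] F [-0.6  0.7 -2.9] w 9.7
shift [ 0.0013 -0.0014  0.0254] turn [ 0.15  0.04 -0.02]
hole [[129.8 198. ]] pin [[143.7 188.2]] [[157.1 183.2]]
hole [[482.2 218.1]] pin [[464.1 206.6]] [[451.9 200.3]]
(98, 165) (451, 185)
```

View pics/m3.png

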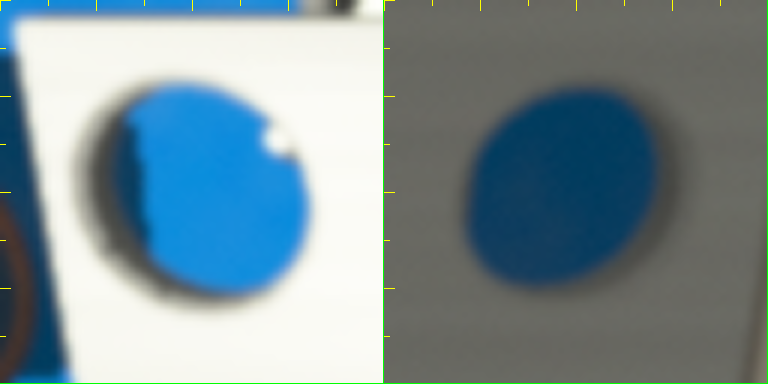

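The pin tip shows at (143.3,187.5), against a predicted (143.7,188.2), so the alignment is good. Descending now.

>>> send_rows(targets="0.0013 -0.0014 0.0 0 0 0 0;0.0013 -0.0014 0.0 0 0 0 0;0.0013 -0.0014 0.01 0 0 0 0;0.0013 -0.0014 0.02 0 0 0 0;0.0013 -0.0014 0.03 0 0 0 0;0.0013 -0.0014 0.036 0 0 0 0;0.0013 -0.0014 0.041 0 0 0 0;0.0013 -0.0014 0.044 0 0 0 0;0.0013 -0.0014 0.044 0 0 0 0")

```text
time_s: 6.57
ee_pos: [590.6, -185.1, 38.8]
ee_rot: [-179.9, -0.0, 90.9]
force: [1.1, 0.1, -1.9]
gripper_width: 9.5
gripper_force: 35.0
```

```bash
python3 -c "
from h import *
go([592.3,-184.7,27],90.95)"
```

```text
t 6.57 at [ 590.6 -185.1   38.8] [-1.7989e+02 -4.0000e-02  9.0870e+01] F [ 1.1  0.1 -1.9] w 9.5
shift [0.0003 0.0018 0.0118] turn [-0.11 -0.04 -0.08]
```

>>> send_rows(targets="0 0.001 0.004 0 0 0 0;0 0.0015 0.008 0 0 0 0;0 0.0015 0.010 0 0 0 0;0 0.0015 0.012 0 0 0 0;0 0.0015 0.0125 0 0 0 0;0 0.0015 0.0125 0 0 0 0")

```text
time_s: 7.07
ee_pos: [592.5, -185.2, 27.3]
ee_rot: [-180.0, -0.0, 90.9]
force: [-0.7, -0.6, -1.2]
gripper_width: 9.9
gripper_force: 35.0
```

```bash
python3 -c "
from h import *
go([592.3,-184.7,27],90.95)"
```

```text
t 7.07 at [ 592.5 -185.2   27.3] [-1.7999e+02 -1.0000e-02  9.0870e+01] F [-0.7 -0.6 -1.2] w 9.9
shift [ 0.0005 -0.0002  0.0003] turn [-0.01 -0.01 -0.08]
```

>>> send_rows(targets="0 0 0.001 0 0 0 0;0 0 0.002 0 0 0 0;0 0 0.002 0 0 0 0;0 0 0.002 0 0 0 40;0 0 0.001 0 0 0 40;0 0 0.0 0 0 0 40;0 0 0.0 0 0 0 40;0 0 -0.02 0 0 0 40;0 0 -0.06 0 0 0 40;0 0 -0.1 0 0 0 40;0 0 -0.1 0 0 0 40;0 0 -0.1 0 0 0 40")

```text
time_s: 8.07
ee_pos: [594.3, -185.8, 130.3]
ee_rot: [179.7, 0.1, 90.9]
force: [-0.1, 0.9, -0.3]
gripper_width: 36.5
gripper_force: 0.0
```

```bash
python3 -c "
from h import *
go([589,-38,240],99)"
```

```text
t 8.07 at [ 594.3 -185.8  130.3] [1.7966e+02 1.1000e-01 9.0870e+01] F [-0.1  0.9 -0.3] w 36.5
shift [ 0.1476 -0.0024 -0.11  ] turn [ 0.34  0.14 -8.13]
```

>>> send_rows(targets="0.03 -0.0024 -0.04 0 0 0 60;0.07 -0.0024 -0.08 0 0 -4 100;0.11 -0.0024 -0.11 0 0 -8 100;0.1476 -0.0024 -0.11 0 0 -8.1 100;0.1476 -0.0024 -0.11 0 0 -8.1 100;0.1476 -0.0024 -0.11 0 0 -8.1 100;0.1476 -0.0024 -0.11 0 0 -8.1 100;0.1476 -0.0024 -0.11 0 0 -8.1 100")

```text
time_s: 8.73
ee_pos: [587.3, -38.3, 235.6]
ee_rot: [-179.8, -0.0, 99.0]
force: [0.1, -0.1, -0.9]
gripper_width: 87.2
gripper_force: 0.0
```

```bash
python3 -c "
from h import *
go([589,-38,240],99);f=grab('wrist','w4');t=grab('top','t4');s=grab('scene','s4')
a=cv2.resize(f['image'][:300,110:510],None,fx=2,fy=2,interpolation=cv2.INTER_CUBIC)[:420]
b=cv2.resize(s['image'][210:350,330:490],(206,180));d=cv2.resize(t['image'][195:320,360:460],(144,180))
b2=np.zeros((180,800,3),np.uint8);b2[:,:206]=b;b2[:,220:364]=d
b2[:,380:740]=cv2.resize(s['image'][150:330,140:500],(360,180))
cv2.imwrite('pics/w4b.png',np.vstack([a,b2]))"
```

```text
t 8.73 at [587.3 -38.3 235.6] [-179.81   -0.     98.97] F [ 0.1 -0.1 -0.9] w 87.2
shift [-0.      0.0017 -0.0044] turn [-0.19 -0.   -0.03]
```

View pics/w4b.png

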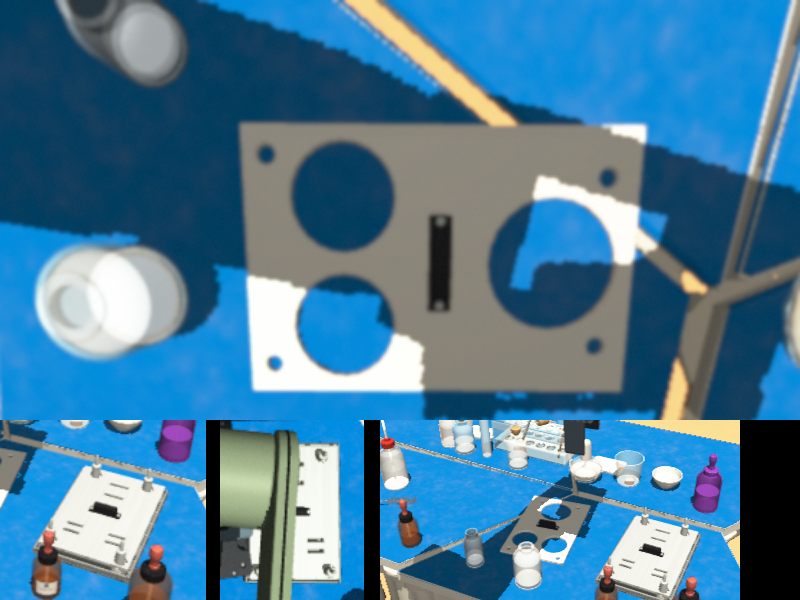

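The shelf plate lies level on the tray. Guard holes in the crop are at (266,154), (608,178), (594,346) and (275,362), with corners at (240,124), (646,126), (623,391) and (253,391).

```bash
python3 - <<'E'
from h import *
c=cam(load('w4'))
uv=np.array([(266,154),(608,178),(594,346),(275,362),(240,124),(646,126),(623,391),(253,391)])/2+[110,0]-.25
b=[[52,88,6.5],[42,-84,6.5],[-42,-84,6.5],[-52,88,6.5],[66,100,6.5],[66,-100,6.5],[-66,-100,6.5],[-66,100,6.5]]
for fz in (0,1): print(fit(c,b,uv,0,[590,42,99],fz)[0], fit(c,b[:4],uv[:4],0,[590,42,99],fz))
x=fit(c,b,uv,0,[590,42,99])[0]; go([x[0],x[1],48],x[2])
E
```

```text
[592.73  43.04  98.73] (array([592.49,  43.28,  98.59]), array([[-0.4, -0.3],
       [ 0.3, -0.1],
       [ 0.3,  0.3],
       [-0.2,  0.3]]))
[5.9272e+02 4.3030e+01 9.8730e+01 2.2000e-01] (array([592.55,  43.32,  98.59,  -1.61]), array([[ 0. , -0.1],
       [-0.1, -0. ],
       [-0. ,  0.1],
       [ 0.1,  0.1]]))
t 8.88 at [587.5 -38.9 236.1] [-1.7986e+02 -2.0000e-02  9.8870e+01] F [ 0.3 -0.1  0.6] w 90.9
shift [0.0801 0.0182 0.1881] turn [-0.14 -0.02  0.14]
```

>>> send_rows(targets="0.035 0.008 0.03 0 0 0.2 80;0.07 0.016 0.07 0 0 0.2 60;0.08 0.018 0.11 0 0 0.2 40;0.08 0.018 0.15 0 0 0.2 40;0.08 0.018 0.188 0 0 0.2 40;0.08 0.018 0.188 0 0 0.2 40;0.08 0.018 0.188 0 0 0.2 40;0.08 0.018 0.188 0 0 0.2 40;0.08 0.018 0.188 0 0 0.2 40")

```text
time_s: 9.63
ee_pos: [595.6, 43.6, 52.0]
ee_rot: [179.7, 0.0, 98.7]
force: [-0.0, -0.3, 0.4]
gripper_width: 37.2
gripper_force: 0.0
```

```bash
python3 -c "
from h import *
go([592.6,43.1,10],98.7)"
```

```text
t 9.63 at [595.6  43.6  52. ] [1.7971e+02 3.0000e-02 9.8700e+01] F [-0.  -0.3  0.4] w 37.2
shift [-0.     -0.0032  0.042 ] turn [0.29 0.03 0.  ]
```

>>> send_rows(targets="0 -0.001 0.02 0 0 0 40;0 -0.001 0.03 0 0 0 40;0 -0.001 0.03 0 0 0 40;0 -0.001 0.03 0 0 0 40")

```text
time_s: 9.97
ee_pos: [592.8, 43.8, 20.4]
ee_rot: [179.9, 0.0, 98.7]
force: [0.3, -0.2, 0.3]
gripper_width: 36.6
gripper_force: 0.0
```

```bash
python3 -c "
from h import *
go([592.6,43.1,10],98.7);eyes.grab_frame('wrist');go([592.6,43.1,10],98.7);eyes.grab_frame('wrist');go([592.6,43.1,10],98.7)"
```

```text
t 9.97 at [592.8  43.8  20.4] [179.94   0.    98.75] F [ 0.3 -0.2  0.3] w 36.6
shift [-0.0007 -0.0003  0.0104] turn [0.06 0.   0.05]
t 10.02 at [593.1  43.9  20.6] [179.89   0.    98.75] F [ 0.3 -0.1 -0.5] w 36.6
shift [-0.0007 -0.0007  0.0106] turn [0.11 0.   0.05]
t 10.07 at [593.3  44.   20.7] [1.7986e+02 1.0000e-02 9.8760e+01] F [-0.1  0.5  0. ] w 36.4
shift [-0.0008 -0.0009  0.0107] turn [0.14 0.01 0.06]
```

>>> send_rows(targets="-0.0007 -0.0006 0.006 0 0 0 40;-0.0007 -0.0006 0.010 0 0 0 40;-0.0007 -0.0006 0.010 0 0 0 40;-0.0007 -0.0006 0.010 0 0 0 40;-0.0007 -0.0006 0.010 0 0 0 0;-0.0007 -0.0006 0.010 0 0 0 0;-0.0007 -0.0006 0.010 0 0 0 0;-0.0007 -0.0006 0.010 0 0 0 0;-0.0007 -0.0006 0.010 0 0 0 0;-0.0007 -0.0006 0.010 0 0 0 0", grip_force=35)

```text
time_s: 10.9
ee_pos: [591.9, 43.2, 9.5]
ee_rot: [180.0, -0.0, 98.8]
force: [-0.7, -0.1, -0.0]
gripper_width: 9.7
gripper_force: 35.0
```

>>> send_rows(targets="0 0 -0.02 0 0 0 0;0 0 -0.05 0 0 0 0;0 0 -0.09 0 0 0 0;0 0 -0.13 0 0 0 0;-0.04 0 -0.17 0 0 2 0;-0.08 0 -0.18 0 0 5 0;-0.12 0 -0.18 0 0 7.8 0;-0.16 0 -0.18 0 0 7.8 0;-0.2 0 -0.18 0 0 7.8 0;-0.24 0.01 -0.18 0 0 7.8 0;-0.28 0.03 -0.18 0 0 7.8 0;-0.32 0.05 -0.18 0 0 7.8 0")

```text
time_s: 11.9
ee_pos: [682.5, -257.5, 189.3]
ee_rot: [-179.9, -0.0, 90.9]
force: [1.2, 0.5, -0.7]
gripper_width: 10.0
gripper_force: 35.0
```

```bash
python3 -c "
from h import *
go([592,-310,190],90.95)"
```

```text
t 11.9 at [ 682.5 -257.5  189.3] [-1.7995e+02 -3.0000e-02  9.0900e+01] F [ 1.2  0.5 -0.7] w 10.0
shift [-0.0511 -0.0913 -0.0007] turn [-0.05 -0.03 -0.05]
```

>>> send_rows(targets="-0.02 -0.03 0 0 0 0 0;-0.035 -0.06 0 0 0 0 0;-0.051 -0.0913 0 0 0 0 0;-0.051 -0.0913 0 0 0 0 0;-0.051 -0.0913 0 0 0 0 0;-0.051 -0.0913 0 0 0 0 0;-0.051 -0.0913 0 0 0 0 0;-0.051 -0.0913 0 0 0 0 0;-0.051 -0.0913 0 0 0 0 0;-0.051 -0.0913 0 0 0 0 0")

```text
time_s: 12.73
ee_pos: [593.0, -307.2, 189.3]
ee_rot: [-180.0, -0.0, 91.0]
force: [-1.2, -0.6, -1.8]
gripper_width: 9.8
gripper_force: 35.0
```

```bash
python3 -c "
from h import *
f=grab('wrist','w5');c=cam(f)
go([592.3,-184.7,110],90.95);p=env.state()['ee_pos']
def pr(b,o,yaw=90.95):
  a=np.radians(yaw);M=np.array([[np.cos(a),-np.sin(a)],[np.sin(a),np.cos(a)]]);return proj(c,[*(M@np.array(b[:2])+o[:2]),b[2]+o[2]])[0].round(1)
L=[pr(b,[592.3,-184.7,0]) for b in ([52,88,60],[42,-84,60],[-52,88,60],[-42,-84,60])]+[pr(b,[p[0],p[1],p[2]-9.5]) for b in ([52,88,6.5],[42,-84,6.5])]
print(L);mosaic('w5',L,'m5')"
```

```text
t 12.78 at [ 592.9 -307.3  189.3] [-1.800e+02 -1.000e-02  9.102e+01] F [ 1.1 -0.4 -1.7] w 9.7
shift [0.1226 0.0016 0.0793] turn [-0.   -0.01  0.07]
[array([189. ,  -7.2]), array([431.8,   9.7]), array([201.7, 145.2]), array([421.1, 132.5]), array([126.6, 198.4]), array([484.8, 219.6])]
(165, -31) (407, -15) (177, 121) (397, 108) (102, 174) (460, 195)
```

View pics/m5.png

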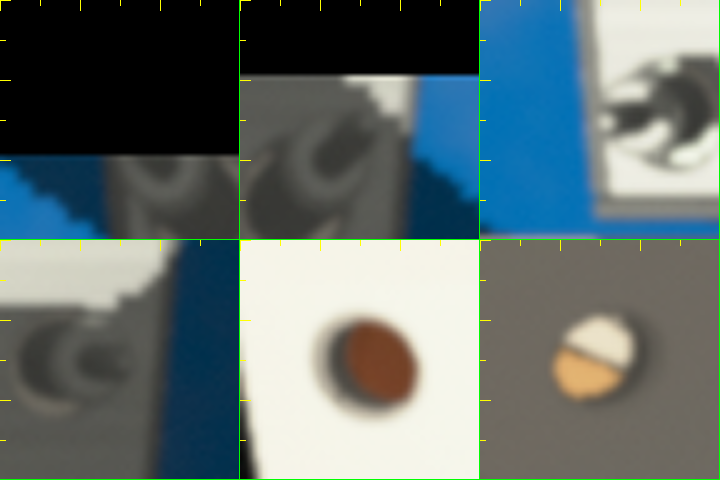

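The held guard's holes match the prediction within about 0.5 mm, and so do the pin tips. Next is a hover just above the tips.

>>> send_rows(targets="0.04 0.0016 0 0 0 0 0;0.08 0.0016 0 0 0 0 0;0.11 0.0016 0.01 0 0 0 0;0.1226 0.0016 0.04 0 0 0 0;0.1226 0.0016 0.07 0 0 0 0;0.1226 0.0016 0.095 0 0 0 0;0.1226 0.0016 0.108 0 0 0 0;0.1226 0.0016 0.114 0 0 0 0;0.1226 0.0016 0.114 0 0 0 0;0.1226 0.0016 0.114 0 0 0 0;0.1226 0.0016 0.114 0 0 0 0;0.1226 0.0016 0.114 0 0 0 0")

```text
time_s: 13.78
ee_pos: [592.9, -185.6, 76.9]
ee_rot: [179.8, 0.0, 91.0]
force: [0.4, 0.2, -0.9]
gripper_width: 9.7
gripper_force: 35.0
```

```bash
python3 -c "
from h import *
f=grab('wrist','w6');c=cam(f)
go([592.3,-184.7,60],90.95);p=env.state()['ee_pos']
def pr(b,o,yaw=90.95):
  a=np.radians(yaw);M=np.array([[np.cos(a),-np.sin(a)],[np.sin(a),np.cos(a)]]);return proj(c,[*(M@np.array(b[:2])+o[:2]),b[2]+o[2]])[0].round(1)
L=[pr(b,[p[0],p[1],p[2]-10]) for b in ([52,88,6.5],[42,-84,6.5])]
print(L,[pr(b,[592.3,-184.7,0]) for b in ([52,88,60],[42,-84,60])]);mosaic('w6',L,'m6',20,10,2)"
```

```text
t 13.83 at [ 592.8 -185.5   76.8] [1.7986e+02 4.0000e-02 9.0960e+01] F [ 0.1 -0.7 -1.1] w 9.7
shift [ 0.0008 -0.0005  0.0168] turn [0.14 0.04 0.01]
[array([126.7, 198. ]), array([483.8, 218.6])] [array([137.9, 191.7]), array([471.8, 211. ])]
(106, 178) (463, 198)
```

View pics/m6.png

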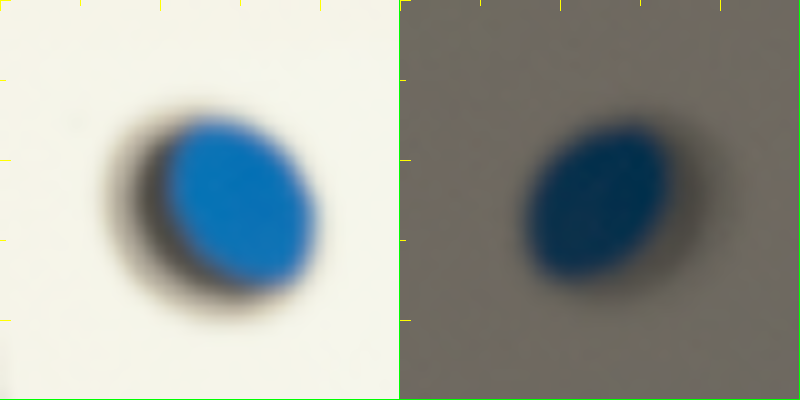

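>>> send_rows(targets="0.0006 -0.0004 0 0 0 0 0;0.0006 -0.0004 0 0 0 0 0;0.0006 -0.0004 0 0 0 0 0;0.0006 -0.0004 0.004 0 0 0 0;0.0006 -0.0004 0.008 0 0 0 0;0.0006 -0.0004 0.010 0 0 0 0;0.0006 -0.0004 0.012 0 0 0 0;0.0006 -0.0004 0.013 0 0 0 0;0.0006 -0.0004 0.013 0 0 0 0;0.0006 -0.0004 0.013 0 0 0 0;0.0006 -0.0004 0.013 0 0 0 0")

```text
time_s: 14.75
ee_pos: [591.7, -184.6, 62.5]
ee_rot: [180.0, -0.0, 91.0]
force: [-0.3, 0.4, -2.1]
gripper_width: 9.6
gripper_force: 35.0
```

```bash
python3 -c "
from h import *
go([592.3,-184.7,50.5],90.95);f=grab('wrist','w7');mosaic('w7',[(126,198),(484,219)],'m7',24,8,2)"
```

```text
t 14.75 at [ 591.7 -184.6   62.5] [179.99  -0.    90.97] F [-0.3  0.4 -2.1] w 9.6
shift [-0.0001  0.0006  0.012 ] turn [ 0.01 -0.    0.02]
(102, 174) (460, 195)
```

View pics/m7.png

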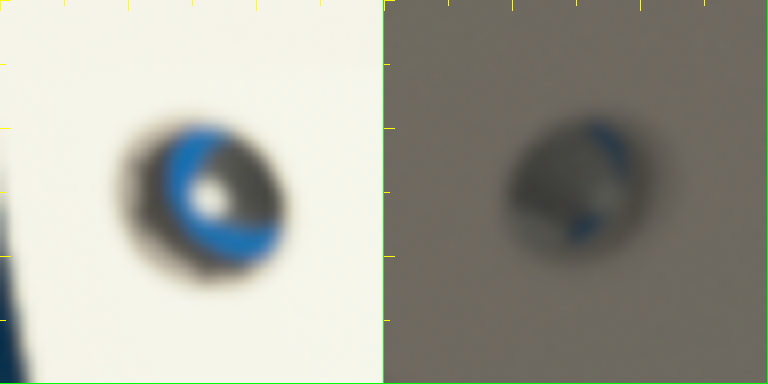

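Both pins are in their holes and centred: left panel tip at (210,192), right about (600,192). Continuing down.

>>> send_rows(targets="0 0.0004 0.004 0 0 0 0;0 0.0004 0.007 0 0 0 0;0 0.0004 0.010 0 0 0 0;0 0.0004 0.012 0 0 0 0;0 0.0004 0.013 0 0 0 0;0 0.0004 0.013 0 0 0 0;0 0.0004 0.013 0 0 0 0")

```text
time_s: 15.38
ee_pos: [591.7, -184.4, 50.2]
ee_rot: [-180.0, -0.0, 91.0]
force: [-2.6, 0.8, 4.6]
gripper_width: 9.3
gripper_force: 35.0
```

```bash
python3 -c "
from h import *
go([592.3,-184.7,50],90.95)"
```

```text
t 15.38 at [ 591.7 -184.4   50.2] [-1.7998e+02 -1.0000e-02  9.0970e+01] F [-2.6  0.8  4.6] w 9.3
shift [-0.0003  0.0006  0.0002] turn [-0.02 -0.01  0.02]
```

>>> send_rows(targets="0 0 0 0 0 0 0;0 0 0 0 0 0 40;0 0 -0.001 0 0 0 40;0 0 -0.002 0 0 0 40;0 0 -0.002 0 0 0 40;0 0 -0.02 0 0 0 40;0 0 -0.06 0 0 0 40;0 0 -0.1 0 0 0 40;0 0 -0.14 0 0 0 60;0 0 -0.18 0 0 0 100;0 0 -0.19 0 0 0 100;0 0 -0.19 0 0 0 100")

```text
time_s: 16.38
ee_pos: [593.9, -185.2, 243.8]
ee_rot: [179.5, 0.2, 91.0]
force: [-0.5, -0.3, 0.5]
gripper_width: 60.1
gripper_force: 0.0
```

```bash
python3 -c "
from h import *
go([500,-340,240],90)"
```

```text
t 16.38 at [ 593.9 -185.2  243.8] [1.7951e+02 1.7000e-01 9.0970e+01] F [-0.5 -0.3  0.5] w 60.1
shift [-0.1532 -0.0966  0.0034] turn [0.49 0.16 0.97]
```

>>> send_rows(targets="-0.035 -0.02 0.001 0 0 1 100;-0.07 -0.04 0.001 0 0 1 100;-0.105 -0.065 0.001 0 0 1 100;-0.135 -0.085 0.001 0 0 1 100;-0.153 -0.096 0.001 0 0 1 100;-0.153 -0.096 0.001 0 0 1 100;-0.153 -0.096 0.001 0 0 1 100;-0.153 -0.096 0.001 0 0 1 100;-0.153 -0.096 0.001 0 0 1 100;-0.153 -0.096 0.001 0 0 1 100")

```text
time_s: 17.22
ee_pos: [499.2, -337.9, 237.9]
ee_rot: [-180.0, -0.0, 90.1]
force: [-0.2, 1.0, 0.2]
gripper_width: 91.2
gripper_force: 0.0
```

```bash
python3 -c "
from h import *
f=grab('wrist','w8');c=cam(f);s=grab('scene','s8')
go([500,-340,240],90)
print(proj(c,[[433,-294,135],[433,-294,0],[425,-161,109],[425,-161,0]]).round(0).tolist())
im=f['image'].copy()[:400,60:593];a=cv2.resize(im,None,fx=1.5,fy=1.5)[:600,:800]
b=cv2.resize(s['image'][220:350,330:500],(255,195));a[:195,-255:]=b
cv2.imwrite('pics/w8b.png',a)"
```

```text
t 17.32 at [ 499.1 -338.2  238.2] [-1.7999e+02 -2.0000e-02  9.0060e+01] F [-0.5 -0.3 -0.4] w 91.0
shift [-0.0018  0.0009 -0.0018] turn [-0.01 -0.02  0.06]
[[222.0, 184.0], [251.0, 166.0], [206.0, -11.0], [237.0, 28.0]]
```

View pics/w8b.png

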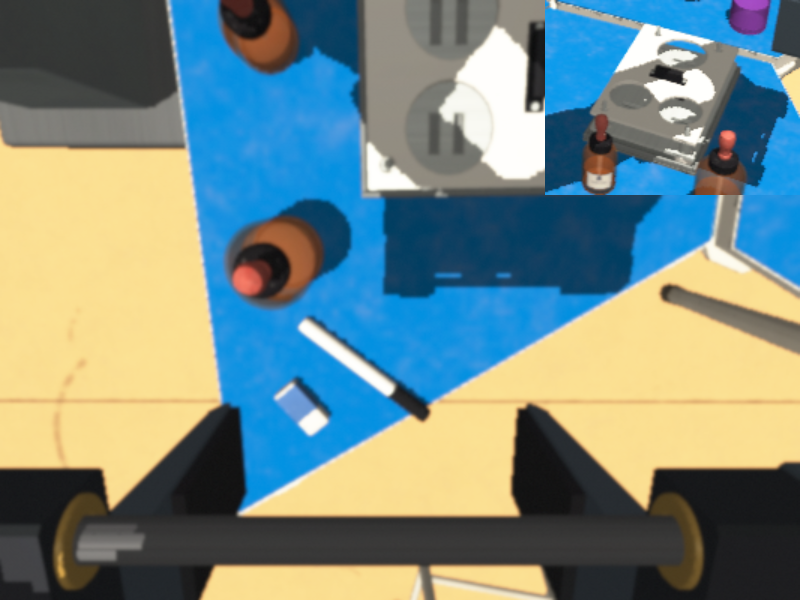

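The guard lies level over the tray. The large bottle's bulb is at (225,187) and its cap at (234.7,180.7); the small bottle's foot is near (237,28).

```bash
python3 -c "
from h import *
c=cam(load('w8'));T=cam(load('t1'));S=cam(load('s1'))
print(onz(c,(234.7,180.7),99),onz(c,(225.3,186.7),130))
print(tri([(c,(225.3,186.7)),(T,(474,338)),(S,(450,314))]))
print(proj(T,[[434.5,-296,0],[434.5,-296,85],[425,-161,0],[430,258,105],[425,258,0]]).round(0).tolist(),proj(S,[[434.5,-296,0],[425,-161,0],[425,258,105],[425,258,0]]).round(0).tolist(),proj(c,[[425,-161,0],[425,-161,51],[425,-161,75]]).round().tolist())
c1=cam(load('w1'));print(onz(c1,(92,128),100),tri([(c1,(90,128)),(T,(199,329)),(S,(164,234))]),tri([(c1,(90,128)),(S,(164,234))]),tri([(c1,(90,128)),(T,(199,329))]))
go([434.5,-295.5,150],90)"
```

```text
[ 434.7397365  -296.54028167   99.        ] [ 433.80905523 -296.75087629  130.        ]
(array([ 432.26872844, -295.16295839,  120.87962617]), [np.float64(3.8923320670527852), np.float64(0.9334249551684172), np.float64(1.009928300908316)])
[[460.0, 332.0], [470.0, 336.0], [397.0, 335.0], [194.0, 332.0], [205.0, 331.0]] [[443.0, 366.0], [366.0, 343.0], [168.0, 234.0], [177.0, 276.0]] [[237.0, 28.0], [225.0, 13.0], [218.0, 4.0]]
[429.23097465 275.53343125 100.        ] (array([430.57662796, 265.60828633,  98.83642733]), [np.float64(14.631605727778838), np.float64(8.408696633765926), np.float64(3.2472584970782803)]) (array([428.53494055, 274.17797719,  99.28783743]), [np.float64(2.7611912681358697), np.float64(0.9936648628867686)]) (array([431.59635891, 263.48466031,  95.87191389]), [np.float64(18.808008032209443), np.float64(6.862149574272971)])
t 17.32 at [ 499.1 -338.2  238.2] [-1.7999e+02 -2.0000e-02  9.0060e+01] F [-0.5 -0.3 -0.4] w 91.0
shift [ 0.0428 -0.0646  0.0882] turn [-0.01 -0.02  0.06]
```

>>> send_rows(targets="0.02 -0.03 0.02 0 0 0 100;0.041 -0.0645 0.05 0 0 0 100;0.041 -0.0645 0.083 0 0 0 100;0.041 -0.0645 0.083 0 0 0 100;0.041 -0.0645 0.083 0 0 0 100;0.041 -0.0645 0.083 0 0 0 100;0.041 -0.0645 0.083 0 0 0 100;0.041 -0.0645 0.083 0 0 0 100")

```text
time_s: 17.98
ee_pos: [436.2, -299.5, 157.4]
ee_rot: [179.8, 0.1, 90.0]
force: [0.5, -0.9, 0.6]
gripper_width: 91.2
gripper_force: 0.0
```

```bash
python3 -c "
from h import *
go([434.5,-296.3,64],90)"
```

```text
t 17.98 at [ 436.2 -299.5  157.4] [1.7979e+02 1.4000e-01 8.9980e+01] F [ 0.5 -0.9  0.6] w 91.2
shift [ 0.0034 -0.002   0.0934] turn [ 0.21  0.14 -0.02]
```

>>> send_rows(targets="0.0015 -0.001 0.03 0 0 0 100;0.0015 -0.001 0.06 0 0 0 100;0.0015 -0.001 0.085 0 0 0 100;0.0015 -0.001 0.092 0 0 0 100;0.0015 -0.001 0.092 0 0 0 100;0.0015 -0.001 0.092 0 0 0 100;0.0015 -0.001 0.092 0 0 0 100;0.0015 -0.001 0.092 0 0 0 100;0.0015 -0.001 0.092 0 0 0 100")

```text
time_s: 18.73
ee_pos: [433.9, -297.2, 64.8]
ee_rot: [179.9, 0.1, 90.0]
force: [-0.0, 0.2, -0.2]
gripper_width: 91.4
gripper_force: 0.0
```

```bash
python3 -c "
from h import *
go([434.5,-296.3,64],90)"
```

```text
t 18.73 at [ 433.9 -297.2   64.8] [1.7987e+02 9.0000e-02 8.9970e+01] F [-0.   0.2 -0.2] w 91.4
shift [0.0009 0.0006 0.0008] turn [ 0.13  0.09 -0.03]
```

>>> send_rows(targets="0 0.0005 0 0 0 0 75;0 0.0005 0 0 0 0 66;0 0.0005 0 0 0 0 62;0 0.0005 0 0 0 0 60;0 0.0005 0 0 0 0 58;0 0.0005 0 0 0 0 55;0 0.0005 0 0 0 0 50;0 0.0005 0 0 0 0 45;0 0.0005 0 0 0 0 45;0 0.0005 0 0 0 0 45;0 0.0005 0 0 0 0 45", grip_force=15)

```text
time_s: 19.65
ee_pos: [433.6, -296.6, 63.4]
ee_rot: [-180.0, -0.0, 90.0]
force: [-0.2, -1.1, -0.1]
gripper_width: 52.4
gripper_force: 15.0
```

>>> send_rows(targets="0 0 -0.01 0 0 0 45;0 0 -0.03 0 0 0 45;0 0 -0.05 0 0 0 45;0 0 -0.07 0 0 0 45;0 0 -0.09 0 0 0 45;0 0 -0.11 0 0 0 45;0 0 -0.11 0 0 0 45;0 0 -0.11 0 0 0 45")

```text
time_s: 20.32
ee_pos: [434.0, -296.9, 174.5]
ee_rot: [179.9, 0.1, 90.0]
force: [-0.1, -0.8, -1.5]
gripper_width: 52.8
gripper_force: 15.0
```

```bash
python3 -c "
from h import *
a=np.radians(90.95);M=np.array([[np.cos(a),-np.sin(a)],[np.sin(a),np.cos(a)]])
for b in ([0,-58],[-32,50],[32,50]): print((M@b+[592.2,-184.7]).round(1))
p=M@[0,-58]+[592.2,-184.7];go([*p,150],90)"
```

```text
[ 650.2 -183.7]
[ 542.7 -217.5]
[ 541.7 -153.5]
t 20.32 at [ 434.  -296.9  174.5] [1.7987e+02 8.0000e-02 8.9970e+01] F [-0.1 -0.8 -1.5] w 52.8
shift [0.1133 0.2161 0.0248] turn [ 0.13  0.08 -0.03]
```

>>> send_rows(targets="0.01 0.02 0 0 0 0 45;0.022 0.042 0 0 0 0 45;0.034 0.066 0 0 0 0 45;0.046 0.09 0 0 0 0 45;0.058 0.114 0 0 0 0 45;0.071 0.138 0 0 0 0 45;0.085 0.162 0 0 0 0 45;0.097 0.185 0 0 0 0 45;0.106 0.202 0 0 0 0 45;0.113 0.214 0.01 0 0 0 45;0.113 0.216 0.02 0 0 0 45;0.113 0.216 0.025 0 0 0 45")

```text
time_s: 21.32
ee_pos: [648.1, -183.2, 144.6]
ee_rot: [-179.7, -0.1, 90.0]
force: [-0.2, 0.1, -1.1]
gripper_width: 52.6
gripper_force: 15.0
```

>>> send_rows(targets="0 0 0 0 0 0 45;0 0 0 0 0 0 45;0 0 0 0 0 0 45;0 0 0 0 0 0 45;0 0 0 0 0 0 45")

```text
time_s: 21.73
ee_pos: [649.5, -184.3, 149.2]
ee_rot: [179.9, 0.0, 89.9]
force: [-0.6, 0.1, -1.3]
gripper_width: 52.6
gripper_force: 15.0
```

```bash
python3 -c "
from h import *
go([650.2,-183.7,84.5],90)"
```

```text
t 21.73 at [ 649.5 -184.3  149.2] [1.7993e+02 2.0000e-02 8.9930e+01] F [-0.6  0.1 -1.3] w 52.6
shift [0.0006 0.0006 0.0647] turn [ 0.07  0.02 -0.07]
```

>>> send_rows(targets="0.0006 0.0006 0.01 0 0 0 45;0.0006 0.0006 0.025 0 0 0 45;0.0006 0.0006 0.04 0 0 0 45;0.0006 0.0006 0.052 0 0 0 45;0.0006 0.0006 0.06 0 0 0 45;0.0006 0.0006 0.063 0 0 0 45;0.0006 0.0006 0.063 0 0 0 45;0.0006 0.0006 0.063 0 0 0 45")

```text
time_s: 22.4
ee_pos: [650.7, -183.3, 85.7]
ee_rot: [179.9, 0.0, 90.0]
force: [-0.4, -0.9, -2.0]
gripper_width: 52.9
gripper_force: 15.0
```

```bash
python3 -c "
from h import *
go([650.2,-183.7,84.5],90)"
```

```text
t 22.4 at [ 650.7 -183.3   85.7] [1.7994e+02 1.0000e-02 8.9970e+01] F [-0.4 -0.9 -2. ] w 52.9
shift [-0.0004 -0.0005  0.0012] turn [ 0.06  0.01 -0.03]
```

Lower 2 mm more to touch, release, rise, then go towards the small bottle near the tray.

>>> send_rows(targets="0 0 0.001 0 0 0 45;0 0 0.002 0 0 0 45;0 0 0.002 0 0 0 45;0 0 0.002 0 0 0 45")

```text
time_s: 22.73
ee_pos: [650.8, -183.3, 84.2]
ee_rot: [179.9, 0.0, 90.0]
force: [-0.3, -0.6, 3.6]
gripper_width: 52.4
gripper_force: 15.0
```

>>> send_rows(targets="0 0 0 0 0 0 62;0 0 0 0 0 0 66;0 0 0 0 0 0 70;0 0 0 0 0 0 80;0 0 0 0 0 0 90;0 0 -0.01 0 0 0 90;0 0 -0.04 0 0 0 90;0 0 -0.08 0 0 0 90;0 0 -0.12 0 0 0 90;0 0 -0.15 0 0 0 90;0 0 -0.15 0 0 0 90")

```text
time_s: 23.65
ee_pos: [653.5, -184.1, 242.8]
ee_rot: [179.1, 0.2, 90.0]
force: [1.4, -0.1, 0.6]
gripper_width: 81.8
gripper_force: 0.0
```

```bash
python3 -c "
from h import *
go([455,-225,235],90)"
```

```text
t 23.65 at [ 653.5 -184.1  242.8] [179.14   0.25  89.97] F [ 1.4 -0.1  0.6] w 81.8
shift [-0.041  -0.1986  0.005 ] turn [ 0.86  0.25 -0.03]
```

>>> send_rows(targets="-0.01 -0.04 0 0 0 0 90;-0.02 -0.08 0 0 0 0 90;-0.03 -0.12 0 0 0 0 90;-0.041 -0.16 0 0 0 0 90;-0.041 -0.197 0 0 0 0 90;-0.041 -0.197 0 0 0 0 90;-0.041 -0.197 0 0 0 0 90;-0.041 -0.197 0 0 0 0 90;-0.041 -0.197 0 0 0 0 90;-0.041 -0.197 0 0 0 0 90")

```text
time_s: 24.48
ee_pos: [454.5, -224.0, 233.3]
ee_rot: [180.0, -0.0, 90.0]
force: [0.6, -0.6, -0.1]
gripper_width: 82.5
gripper_force: 0.0
```

```bash
python3 -c "
from h import *
f=grab('wrist','w9');c=cam(f);s=grab('scene','s9')
go([425,-161,130],90)
print(proj(c,[[425,-161,104],[425,-161,75],[425,-161,51],[425,-161,0]]).round(1).tolist())
a=cv2.resize(f['image'][40:340,120:520],(800,600),interpolation=cv2.INTER_CUBIC)
a[:195,-255:]=cv2.resize(s['image'][220:350,330:500],(255,195))
cv2.imwrite('pics/w9b.png',a)"
```

```text
t 24.58 at [ 454.2 -223.9  233.1] [-1.7999e+02 -1.0000e-02  9.0020e+01] F [ 0.5  0.8 -0.2] w 82.2
shift [ 0.0629 -0.0291  0.1031] turn [-0.01 -0.01  0.02]
[[274.4, 155.1], [277.6, 152.6], [279.9, 150.9], [283.8, 147.8]]
```

View pics/w9b.png

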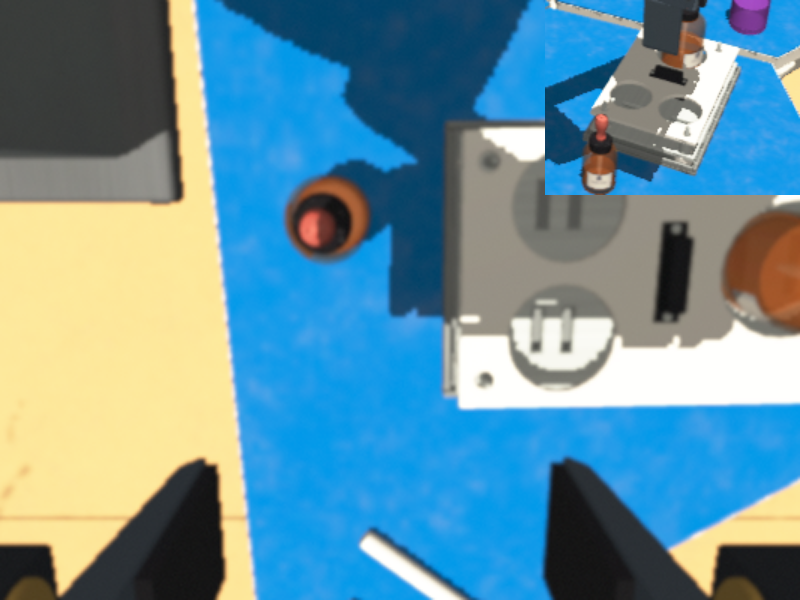

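The large bottle stands in its hole. The small bottle's bulb is at (279.5,154.5) and its cap at (283,151.5), which puts it near (429.2,-160.3).

```bash
python3 -c "
from h import *
c=cam(load('w9'));S=cam(load('s1'));print(onz(c,(279.5,154.5),103),onz(c,(283,151.5),73),tri([(c,(279.5,154.5)),(S,(368,298))]))
go([429.2,-160.3,40],90)"
```

```text
[ 428.95862113 -160.61237217  103.        ] [ 429.54018018 -160.18075066   73.        ] (array([ 428.60373094, -159.65221679,  103.36031923]), [np.float64(1.3107938636929664), np.float64(0.6133833966542327)])
t 24.58 at [ 454.2 -223.9  233.1] [-1.7999e+02 -1.0000e-02  9.0020e+01] F [ 0.5  0.8 -0.2] w 82.2
shift [ 0.0636 -0.0249  0.1931] turn [-0.01 -0.01  0.02]
```

>>> send_rows(targets="0.03 -0.015 0.01 0 0 0 100;0.06 -0.025 0.03 0 0 0 100;0.0632 -0.025 0.06 0 0 0 100;0.0632 -0.025 0.09 0 0 0 100;0.0632 -0.025 0.1 0 0 0 100;0.0632 -0.025 0.1 0 0 0 100;0.0632 -0.025 0.1 0 0 0 100;0.0632 -0.025 0.1 0 0 0 100")

```text
time_s: 25.25
ee_pos: [429.5, -161.2, 134.3]
ee_rot: [179.9, 0.0, 90.0]
force: [0.2, -0.6, 0.5]
gripper_width: 91.3
gripper_force: 0.0
```

```bash
python3 -c "
from h import *
go([429.2,-160.3,40],90)"
```

```text
t 25.25 at [ 429.5 -161.2  134.3] [1.7989e+02 3.0000e-02 8.9980e+01] F [ 0.2 -0.6  0.5] w 91.3
shift [ 0.001  -0.0005  0.0943] turn [ 0.11  0.03 -0.02]
```

>>> send_rows(targets="0.0006 -0.0004 0.0 0 0 0 75;0.0006 -0.0004 0.0 0 0 0 75;0.0006 -0.0004 0.02 0 0 0 75;0.0006 -0.0004 0.04 0 0 0 75;0.0006 -0.0004 0.06 0 0 0 75;0.0006 -0.0004 0.08 0 0 0 75;0.0006 -0.0004 0.093 0 0 0 75;0.0006 -0.0004 0.093 0 0 0 75;0.0006 -0.0004 0.093 0 0 0 75;0.0006 -0.0004 0.093 0 0 0 75;0.0006 -0.0004 0.093 0 0 0 75")

```text
time_s: 26.17
ee_pos: [428.9, -160.7, 41.6]
ee_rot: [179.9, 0.1, 90.0]
force: [-0.6, -0.4, 0.6]
gripper_width: 68.5
gripper_force: 0.0
```

```bash
python3 -c "
from h import *
go([429.2,-160.3,40],90)"
```

```text
t 26.17 at [ 428.9 -160.7   41.6] [1.7985e+02 5.0000e-02 8.9960e+01] F [-0.6 -0.4  0.6] w 68.5
shift [0.0004 0.0003 0.0016] turn [ 0.15  0.05 -0.04]
```

>>> send_rows(targets="0 0 0.002 0 0 0 70;0 0 0.002 0 0 0 58;0 0 0.002 0 0 0 52;0 0 0.002 0 0 0 48;0 0 0.002 0 0 0 46;0 0 0.002 0 0 0 44;0 0 0.002 0 0 0 42;0 0 0.002 0 0 0 38;0 0 0.002 0 0 0 32;0 0 0.002 0 0 0 32;0 0 0.002 0 0 0 32;0 0 0.002 0 0 0 32", grip_force=15)

```text
time_s: 27.17
ee_pos: [427.8, -160.2, 38.4]
ee_rot: [-180.0, -0.0, 90.0]
force: [-0.0, 0.7, 1.5]
gripper_width: 39.8
gripper_force: 15.0
```

>>> send_rows(targets="0 0 -0.01 0 0 0 32;0 0 -0.03 0 0 0 32;0 0 -0.05 0 0 0 32;0 0 -0.07 0 0 0 32;0 0 -0.09 0 0 0 32;0 0 -0.11 0 0 0 32;0 0 -0.11 0 0 0 32;0 0 -0.11 0 0 0 32")

```text
time_s: 27.83
ee_pos: [428.4, -160.4, 148.9]
ee_rot: [179.9, 0.0, 90.0]
force: [-0.3, 0.4, -0.7]
gripper_width: 39.7
gripper_force: 15.0
```

```bash
python3 -c "
from h import *
go([542.7,-217.5,130],90)"
```

```text
t 27.83 at [ 428.4 -160.4  148.9] [1.7987e+02 4.0000e-02 8.9970e+01] F [-0.3  0.4 -0.7] w 39.7
shift [-0.057   0.1142  0.0192] turn [ 0.13  0.04 -0.03]
```

>>> send_rows(targets="-0.007 0.014 0 0 0 0 32;-0.016 0.032 0 0 0 0 32;-0.026 0.053 0 0 0 0 32;-0.036 0.075 0 0 0 0 32;-0.045 0.094 0 0 0 0 32;-0.051 0.107 0 0 0 0 32;-0.0545 0.1142 0.01 0 0 0 32;-0.0545 0.1142 0.019 0 0 0 32;-0.0545 0.1142 0.019 0 0 0 32;-0.0545 0.1142 0.019 0 0 0 32;-0.0545 0.1142 0.019 0 0 0 32;-0.0545 0.1142 0.019 0 0 0 32")

```text
time_s: 28.83
ee_pos: [541.5, -214.5, 129.7]
ee_rot: [180.0, -0.0, 90.0]
force: [0.3, -0.3, -0.7]
gripper_width: 39.7
gripper_force: 15.0
```

```bash
python3 -c "
from h import *
go([542.7,-215.5,60],90)"
```

```text
t 28.83 at [ 541.5 -214.5  129.7] [ 1.7999e+02 -1.0000e-02  8.9970e+01] F [ 0.3 -0.3 -0.7] w 39.7
shift [-0.001   0.0011  0.0697] turn [ 0.01 -0.01 -0.03]
```

>>> send_rows(targets="-0.0007 0.0011 0.01 0 0 0 32;-0.0007 0.0011 0.025 0 0 0 32;-0.0007 0.0011 0.04 0 0 0 32;-0.0007 0.0011 0.055 0 0 0 32;-0.0007 0.0011 0.064 0 0 0 32;-0.0007 0.0011 0.068 0 0 0 32;-0.0007 0.0011 0.069 0 0 0 32;-0.0007 0.0011 0.069 0 0 0 32;-0.0007 0.0011 0.069 0 0 0 32;-0.0007 0.0011 0.069 0 0 0 32")

```text
time_s: 29.67
ee_pos: [543.7, -215.7, 61.2]
ee_rot: [179.9, 0.0, 90.0]
force: [0.1, -0.2, -0.1]
gripper_width: 39.9
gripper_force: 15.0
```

```bash
python3 -c "
from h import *
go([542.7,-215.5,59.5],90)"
```

```text
t 29.67 at [ 543.7 -215.7   61.2] [1.7991e+02 3.0000e-02 8.9970e+01] F [ 0.1 -0.2 -0.1] w 39.9
shift [ 0.0002 -0.001   0.0017] turn [ 0.09  0.03 -0.03]
```

>>> send_rows(targets="0 0 0.001 0 0 0 32;0 0 0.002 0 0 0 32;0 0 0.002 0 0 0 32;0 0 0.0025 0 0 0 32;0 0 0.0025 0 0 0 32")

```text
time_s: 30.08
ee_pos: [543.6, -215.7, 59.3]
ee_rot: [179.9, 0.0, 90.0]
force: [-1.8, 0.2, 7.8]
gripper_width: 40.0
gripper_force: 15.0
```

```bash
python3 -c "
from h import *
go([542.7,-215.5,59.5],90)"
```

```text
t 30.08 at [ 543.6 -215.7   59.3] [1.7992e+02 4.0000e-02 8.9970e+01] F [-1.8  0.2  7.8] w 40.0
shift [ 0.0002 -0.0009 -0.0002] turn [ 0.08  0.04 -0.03]
```

>>> send_rows(targets="0 0 -0.001 0 0 0 46;0 0 -0.001 0 0 0 50;0 0 -0.001 0 0 0 56;0 0 -0.001 0 0 0 60;0 0 -0.001 0 0 0 60;0 0 -0.01 0 0 0 60;0 0 -0.04 0 0 0 60;0 0 -0.08 0 0 0 60;0 0 -0.12 0 0 0 60;0 0 -0.16 0 0 0 90;0 0 -0.175 0 0 0 100;0 0 -0.175 0 0 0 100")

```text
time_s: 31.08
ee_pos: [545.4, -216.5, 239.0]
ee_rot: [179.4, 0.2, 90.0]
force: [0.1, 0.3, -0.1]
gripper_width: 71.8
gripper_force: 0.0
```

```bash
python3 -c "
from h import *
go([455,210,235],90)"
```

```text
t 31.08 at [ 545.4 -216.5  239. ] [179.41   0.24  89.97] F [ 0.1  0.3 -0.1] w 71.8
shift [ 0.4264 -0.0907  0.0013] turn [ 0.59  0.24 -0.03]
```

>>> send_rows(targets="0.04 -0.01 0 0 0 0 100;0.08 -0.02 0 0 0 0 100;0.12 -0.03 0 0 0 0 100;0.16 -0.04 0 0 0 0 100;0.2 -0.05 0 0 0 0 100;0.24 -0.06 0 0 0 0 100;0.28 -0.07 0 0 0 0 100;0.32 -0.08 0 0 0 0 100;0.36 -0.09 0 0 0 0 100;0.4 -0.09 0 0 0 0 100;0.4264 -0.09 0 0 0 0 100;0.4264 -0.09 0 0 0 0 100")

```text
time_s: 32.08
ee_pos: [452.5, 215.2, 232.0]
ee_rot: [-179.9, -0.1, 90.3]
force: [-0.2, -0.9, -0.0]
gripper_width: 91.1
gripper_force: 0.0
```

>>> send_rows(targets="0 0 0 0 0 0 100;0 0 0 0 0 0 100;0 0 0 0 0 0 100;0 0 0 0 0 0 100;0 0 0 0 0 0 100")

```text
time_s: 32.5
ee_pos: [453.5, 209.9, 233.0]
ee_rot: [-180.0, 0.0, 89.9]
force: [0.4, 0.1, 0.8]
gripper_width: 91.2
gripper_force: 0.0
```

```bash
python3 -c "
from h import *
f=grab('wrist','w10');c=cam(f);s=grab('scene','s10')
go([429,275,130],90)
print(proj(c,[[429,275,104],[429,275,73],[429,275,51],[429,275,0]]).round(1).tolist())
a=cv2.resize(f['image'][40:340,120:520],(800,600),interpolation=cv2.INTER_CUBIC)
a[:195,-255:]=cv2.resize(s['image'][200:330,330:500],(255,195))
cv2.imwrite('pics/w10b.png',a)"
```

```text
t 32.6 at [453.5 210.2 233. ] [ 1.7999e+02 -1.0000e-02  8.9890e+01] F [ 0.2 -0.4 -1.1] w 90.7
shift [ 0.0647 -0.0247  0.103 ] turn [ 0.01 -0.01 -0.11]
[[280.5, 152.5], [283.4, 150.1], [285.1, 148.6], [288.4, 145.9]]
```

View pics/w10b.png

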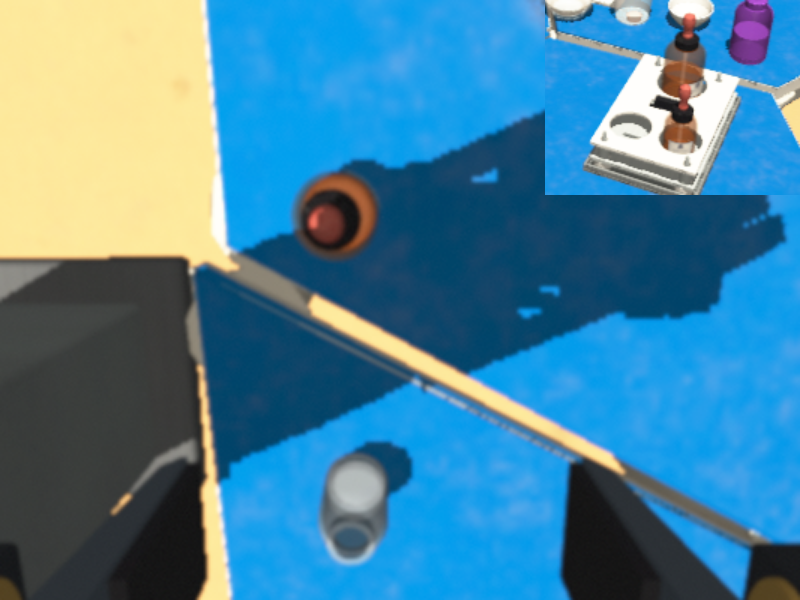

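Two bottles now stand in the guard. The last small bottle's bulb is at (283,152), which puts it at about (430.8,275.7).

>>> send_rows(targets="0.03 -0.01 0.01 0 0 0 100;0.06 -0.0225 0.03 0 0 0 100;0.0655 -0.0225 0.06 0 0 0 100;0.0655 -0.0225 0.09 0 0 0 75;0.0655 -0.0225 0.1 0 0 0 75;0.0655 -0.0225 0.1 0 0 0 75;0.0655 -0.0225 0.1 0 0 0 75;0.0655 -0.0225 0.1 0 0 0 75;0.0655 -0.0225 0.1 0 0 0 75")

```text
time_s: 33.35
ee_pos: [432.3, 276.8, 134.8]
ee_rot: [179.8, -0.1, 89.9]
force: [-0.4, 0.3, 0.3]
gripper_width: 68.5
gripper_force: 0.0
```

```bash
python3 -c "
from h import *
c=cam(load('w10'));S=cam(load('s1'));print(tri([(c,(283.25,151.75)),(S,(164,234))]))
go([430.8,275.7,39],90)"
```

```text
(array([430.94899132, 274.82293732,  96.96445741]), [np.float64(0.5175455138646589), np.float64(0.21615333536454379)])
t 33.35 at [432.3 276.8 134.8] [ 1.7981e+02 -1.2000e-01  8.9930e+01] F [-0.4  0.3  0.3] w 68.5
shift [-0.0013 -0.0018  0.0958] turn [ 0.19 -0.12 -0.07]
```

>>> send_rows(targets="-0.0008 -0.0012 0.02 0 0 0 75;-0.0008 -0.0012 0.04 0 0 0 75;-0.0008 -0.0012 0.06 0 0 0 75;-0.0008 -0.0012 0.08 0 0 0 75;-0.0008 -0.0012 0.094 0 0 0 75;-0.0008 -0.0012 0.094 0 0 0 75;-0.0008 -0.0012 0.094 0 0 0 75;-0.0008 -0.0012 0.094 0 0 0 75;-0.0008 -0.0012 0.094 0 0 0 75")

```text
time_s: 34.1
ee_pos: [430.9, 276.3, 40.5]
ee_rot: [179.8, -0.1, 90.0]
force: [-0.1, -0.5, -0.6]
gripper_width: 68.3
gripper_force: 0.0
```

```bash
python3 -c "
from h import *
go([430.8,275.7,39],90)"
```

```text
t 34.1 at [430.9 276.3  40.5] [ 1.7984e+02 -1.0000e-01  8.9960e+01] F [-0.1 -0.5 -0.6] w 68.3
shift [-0.0006 -0.0001  0.0015] turn [ 0.16 -0.1  -0.04]
```

>>> send_rows(targets="0 0 0.0005 0 0 0 70;0 0 0.001 0 0 0 58;0 0 0.001 0 0 0 52;0 0 0.001 0 0 0 48;0 0 0.001 0 0 0 46;0 0 0.001 0 0 0 44;0 0 0.001 0 0 0 42;0 0 0.001 0 0 0 38;0 0 0.001 0 0 0 32;0 0 0.001 0 0 0 32;0 0 0.001 0 0 0 32;0 0 0.001 0 0 0 32", grip_force=15)

```text
time_s: 35.1
ee_pos: [429.8, 275.8, 38.0]
ee_rot: [180.0, -0.0, 90.0]
force: [1.1, -0.4, 0.8]
gripper_width: 39.5
gripper_force: 15.0
```

>>> send_rows(targets="0 0 -0.01 0 0 0 32;0 0 -0.03 0 0 0 32;0 0 -0.05 0 0 0 32;0 0 -0.08 0 0 0 32;0 0 -0.11 0 0 0 32;0 0 -0.13 0 0 0 32;0 0 -0.14 0 0 0 32;0 0 -0.14 0 0 0 32;0 0 -0.14 0 0 0 32")

```text
time_s: 35.85
ee_pos: [429.2, 275.4, 177.6]
ee_rot: [-180.0, 0.0, 90.0]
force: [-0.0, -0.4, -0.6]
gripper_width: 39.4
gripper_force: 15.0
```

```bash
python3 -c "
from h import *
go([541.7,-155.5,180],90)"
```

```text
t 35.85 at [429.2 275.4 177.6] [-1.7996e+02  2.0000e-02  8.9970e+01] F [-0.  -0.4 -0.6] w 39.4
shift [-0.4308  0.1127 -0.0023] turn [-0.04  0.02 -0.03]
```

>>> send_rows(targets="-0.008 0.002 0 0 0 0 32;-0.022 0.006 0 0 0 0 32;-0.04 0.011 0 0 0 0 32;-0.06 0.016 0 0 0 0 32;-0.082 0.022 0 0 0 0 32;-0.105 0.028 0 0 0 0 32;-0.13 0.034 0 0 0 0 32;-0.155 0.04 0 0 0 0 32;-0.175 0.046 0 0 0 0 32;-0.195 0.051 0 0 0 0 32;-0.21 0.055 0 0 0 0 32;-0.215 0.056 0 0 0 0 32")

```text
time_s: 36.85
ee_pos: [484.9, 58.2, 176.2]
ee_rot: [-179.8, 0.1, 89.8]
force: [-0.5, -0.1, 0.0]
gripper_width: 39.5
gripper_force: 15.0
```

>>> send_rows(targets="-0.008 0.002 0 0 0 0 32;-0.022 0.006 0 0 0 0 32;-0.04 0.011 0 0 0 0 32;-0.06 0.016 0 0 0 0 32;-0.082 0.022 0 0 0 0 32;-0.105 0.028 0 0 0 0 32;-0.13 0.034 0 0 0 0 32;-0.155 0.04 0 0 0 0 32;-0.175 0.046 0 0 0 0 32;-0.195 0.051 0 0 0 0 32;-0.21 0.055 0 0 0 0 32;-0.2155 0.0563 0 0 0 0 32")

```text
time_s: 37.85
ee_pos: [542.0, -156.4, 177.2]
ee_rot: [-179.9, 0.0, 89.9]
force: [0.7, 0.0, -0.9]
gripper_width: 39.4
gripper_force: 15.0
```

>>> send_rows(targets="0 0 0.01 0 0 0 32;0 0 0.025 0 0 0 32;0 0 0.04 0 0 0 32;0 0 0.048 0 0 0 32;0 0 0.048 0 0 0 32;0 0 0.048 0 0 0 32;0 0 0.048 0 0 0 32;0 0 0.048 0 0 0 32;0 0 0.048 0 0 0 32")

```text
time_s: 38.6
ee_pos: [542.3, -154.9, 130.8]
ee_rot: [179.9, 0.0, 90.0]
force: [0.1, -0.8, -0.4]
gripper_width: 39.6
gripper_force: 15.0
```

```bash
python3 -c "
from h import *
go([541.7,-155.3,61],90)"
```

```text
t 38.6 at [ 542.3 -154.9  130.8] [1.7991e+02 2.0000e-02 8.9980e+01] F [ 0.1 -0.8 -0.4] w 39.6
shift [-0.0004 -0.0007  0.0698] turn [ 0.09  0.02 -0.02]
```

>>> send_rows(targets="0 -0.0004 0.01 0 0 0 32;0 -0.0004 0.025 0 0 0 32;0 -0.0004 0.04 0 0 0 32;0 -0.0004 0.055 0 0 0 32;0 -0.0004 0.064 0 0 0 32;0 -0.0004 0.068 0 0 0 32;0 -0.0004 0.069 0 0 0 32;0 -0.0004 0.0695 0 0 0 32;0 -0.0004 0.0695 0 0 0 32;0 -0.0004 0.0695 0 0 0 32")

```text
time_s: 39.43
ee_pos: [542.0, -155.1, 61.2]
ee_rot: [179.9, 0.0, 90.0]
force: [-0.2, -0.0, -1.0]
gripper_width: 39.6
gripper_force: 15.0
```

```bash
python3 -c "
from h import *
go([541.7,-155.3,59],90)"
```

```text
t 39.43 at [ 542.  -155.1   61.2] [1.7991e+02 2.0000e-02 8.9970e+01] F [-0.2 -0.  -1. ] w 39.6
shift [-0.0002 -0.0003  0.0022] turn [ 0.09  0.02 -0.03]
```

>>> send_rows(targets="0 0 0.001 0 0 0 32;0 0 0.002 0 0 0 32;0 0 0.002 0 0 0 32;0 0 0.0025 0 0 0 32;0 0 0.0025 0 0 0 32")

```text
time_s: 39.85
ee_pos: [541.9, -155.0, 58.9]
ee_rot: [179.9, 0.0, 90.0]
force: [-1.7, -0.1, 5.6]
gripper_width: 39.2
gripper_force: 15.0
```

>>> send_rows(targets="0 0 0 0 0 0 46;0 0 -0.001 0 0 0 50;0 0 -0.001 0 0 0 56;0 0 -0.001 0 0 0 60;0 0 -0.001 0 0 0 60;0 0 -0.01 0 0 0 60;0 0 -0.04 0 0 0 60;0 0 -0.08 0 0 0 60;0 0 -0.12 0 0 0 60;0 0 -0.16 0 0 0 60;0 0 -0.175 0 0 0 60;0 0 -0.175 0 0 0 60")

```text
time_s: 40.85
ee_pos: [543.8, -155.6, 238.8]
ee_rot: [179.4, 0.2, 90.0]
force: [0.0, -0.2, 0.0]
gripper_width: 54.6
gripper_force: 0.0
```

>>> send_rows(targets="0.04 -0.01 0 0 0 0 60;0.08 -0.02 0 0 0 0 60;0.12 -0.03 0 0 0 0 60;0.16 -0.04 0 0 0 0 60;0.2 -0.05 0 0 0 0 60;0.24 -0.06 0 0 0 0 60;0.28 -0.07 0 0 0 0 60;0.3 -0.08 0 0 0 0 60;0.3 -0.08 0 0 0 0 60;0.3 -0.08 0 0 0 0 60")

```text
time_s: 41.68
ee_pos: [460.6, 145.7, 232.2]
ee_rot: [-179.9, 0.1, 90.1]
force: [0.3, -0.1, 0.9]
gripper_width: 54.7
gripper_force: 0.0
```

```bash
python3 -c "
from h import *
s=grab('scene','s11');t=grab('top','t11')
a=np.zeros((600,800,3),np.uint8)
a[:360,:]=cv2.resize(s['image'][180:360,140:540],(800,360),interpolation=cv2.INTER_CUBIC)
a[360:,:800]=cv2.resize(t['image'][200:350,160:500],(800,353))[50:290]
cv2.imwrite('pics/f.png',a);print(env.state()['time_s'])"
```

```text
41.7833
```

View pics/f.png

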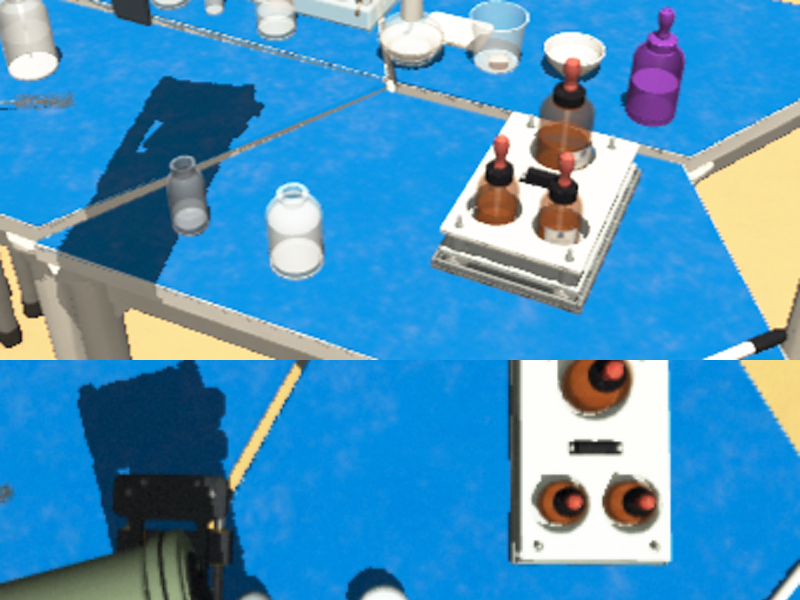

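All three amber bottles stand upright in the guard at crop (565,115), (497,190) and (562,205). Both plates lie level, and the grey and clear bottles are untouched.

```bash
python3 -c "
from workcell import env
print(env.job_done())"
```

```text
the job is handed in; nothing more can be done
None
```

The job is handed in at about 42 s of the 138 s allowed: in the last pictures both plates lie level on their shoulders, the three amber bottles stand upright in their holes, and the grey and clear bottles are where they were.

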